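# Empty the card rack and zero the batch counter

### The job

Move every circuit board from the grey slotted rack into the black carrier box: slide each one straight up out of its slot by its top edge and stand it upright in a slot of the carrier, one board to a slot, right down on the floor. When all the boards are in the carrier, roll all three thumbwheels of the batch counter to zero, ridge by ridge, so that on each wheel the one wide ridge stands straight up at the top. Leave the marker, the eraser and the tape roll alone.

Things in the scene. Friction and masses are not known exactly. Their poses are not given: they have to be found in the camera images.
- rack: fixed grey card rack, 188 (x) x 104 (y) x 50 (z) mm; origin: centre of its underside. Five slots in a row along its x axis at x = -76, -38, 0, 38, 76 mm (slots 0 to 4), boards standing across in the y-z plane with their lower edge on the base, 8 mm up; guide fins at both ends only (y from 38 to 48 mm either side, tops 47 mm up), gap 6 mm for the 4 mm board; end walls 50 mm high
- carrier: loose black carrier box with a grey ribbed insert, 192 (x) x 108 (y) x 54 (z) mm, 0.7 kg, standing on the table; origin: centre of its underside. Five slots across it at x = -76, -38, 0, 38, 76 mm, each 12 mm wide (x) and 94 mm long (y); slot floor 6 mm up, rib tops 50 mm up
- board0: circuit board, 4 mm thick (x), 80 mm wide (y), 72 mm tall (z), 50 g, with a white grip strip along its whole top edge (8 mm thick in x, 76 mm long in y, from 60 to 72 mm above the lower edge); origin: middle of its lower edge. It starts standing upright in slot 0 of the rack; absent in some starts
- board1: circuit board, 4 mm thick (x), 80 mm wide (y), 72 mm tall (z), 50 g, with a white grip strip along its whole top edge (8 mm thick in x, 76 mm long in y, from 60 to 72 mm above the lower edge); origin: middle of its lower edge. It starts standing upright in slot 1 of the rack; absent in some starts
- board2: circuit board, 4 mm thick (x), 80 mm wide (y), 72 mm tall (z), 50 g, with a white grip strip along its whole top edge (8 mm thick in x, 76 mm long in y, from 60 to 72 mm above the lower edge); origin: middle of its lower edge. It starts standing upright in slot 2 of the rack; absent in some starts
- board3: circuit board, 4 mm thick (x), 80 mm wide (y), 72 mm tall (z), 50 g, with a white grip strip along its whole top edge (8 mm thick in x, 76 mm long in y, from 60 to 72 mm above the lower edge); origin: middle of its lower edge. It starts standing upright in slot 3 of the rack; absent in some starts
- board4: circuit board, 4 mm thick (x), 80 mm wide (y), 72 mm tall (z), 50 g, with a white grip strip along its whole top edge (8 mm thick in x, 76 mm long in y, from 60 to 72 mm above the lower edge); origin: middle of its lower edge. It starts standing upright in slot 4 of the rack; absent in some starts
- counter: fixed grey batch counter, housing 100 (x) x 164 (y) x 58 (z) mm, with three black thumbwheels with grey ridges standing up out of its top, side by side; origin: centre of its underside; its front faces its -x side. The wheels' tops are 84 mm up. Behind it stands the computer's large monitor, well above the boards and reaching to about 0.63 m ahead of the robot: pass from side to side in front of it
- wheel_left (a joint): angle (rad) of the left (+y side) thumbwheel; ten click positions 0.628 apart, in which it stays. A ridge takes about 3 N; pushed well past half a click (0.45 rad) the wheel snaps on to the next click by itself. 0 (or a full turn) = zero, wide ridge straight up. Rolling up (front of the wheel rises, top goes towards the counter's +x) makes it grow. Starts 2 to 5 clicks short of zero (-1.26 to -3.14)
- wheel_mid (a joint): angle (rad) of the middle thumbwheel; ten click positions 0.628 apart, in which it stays. A ridge takes about 3 N; pushed well past half a click (0.45 rad) the wheel snaps on to the next click by itself. 0 (or a full turn) = zero, wide ridge straight up. Rolling up (front of the wheel rises, top goes towards the counter's +x) makes it grow. Starts 2 to 5 clicks short of zero (-1.26 to -3.14)
- wheel_right (a joint): angle (rad) of the right (-y side) thumbwheel; ten click positions 0.628 apart, in which it stays. A ridge takes about 3 N; pushed well past half a click (0.45 rad) the wheel snaps on to the next click by itself. 0 (or a full turn) = zero, wide ridge straight up. Rolling up (front of the wheel rises, top goes towards the counter's +x) makes it grow. Starts 2 to 5 clicks short of zero (-1.26 to -3.14)
- wheel_left_zero (a point): centre of the left thumbwheel, on its axle, at counter (0, 50, 48) mm; its z axis turns with the wheel and points to the wide zero ridge. Wheel 22 mm wide along the axle (counter's y), drum radius 26 mm, ten straight ridges to radius 36 mm, 4 mm thick, the zero ridge 10 mm with a white line; in each click position one ridge stands straight up, the next in front leans 36 deg forward
- wheel_mid_zero (a point): centre of the middle thumbwheel, on its axle, at counter (0, 0, 48) mm; its z axis turns with the wheel and points to the wide zero ridge. Wheel 22 mm wide along the axle (counter's y), drum radius 26 mm, ten straight ridges to radius 36 mm, 4 mm thick, the zero ridge 10 mm with a white line; in each click position one ridge stands straight up, the next in front leans 36 deg forward
- wheel_right_zero (a point): centre of the right thumbwheel, on its axle, at counter (0, -50, 48) mm; its z axis turns with the wheel and points to the wide zero ridge. Wheel 22 mm wide along the axle (counter's y), drum radius 26 mm, ten straight ridges to radius 36 mm, 4 mm thick, the zero ridge 10 mm with a white line; in each click position one ridge stands straight up, the next in front leans 36 deg forward
- marker: black marker pen, 125 mm long (y), 12 mm thick, lying at the near edge of the table; origin: centre of its underside; leave it alone
- eraser: small eraser, 21 x 44 x 12 mm, lying at the near edge of the table; origin: centre of its underside; leave it alone
- tape_roll: roll of tape, 54 mm across, 12 mm high, lying behind the work to the right; origin: centre of its underside; leave it alone

How it is judged:
By the outcome, as a careful person would: the job done as asked, in the order asked, and still so for the second after the job is handed in, with the robot touching nothing.
Of board0, board1, board2, board3, board4 only 3 to 5 are there at a start; the rules pass over those that are not, and their reading is None.
At some moment in a run one of carrier may be knocked a few centimetres aside while the robot is not near it.
It also fails if it takes over 210 s, if anything falls off the work surface, if the arm or the gripper's body presses on something with over 40 N, if the wrist force passes 120 N, or if a joint passes its speed limit or range.

### The arm

A 6-joint arm with a two-finger parallel gripper is mounted at the origin on a cart in front of the work surface, level with it; the furniture and walls round the work are solid. World frame = base frame: x ahead of the robot, y to its left, z up, the work surface at z = 0. Lengths are in m, angles in rad, forces in N, time in s.
With the tool pointing down it reaches from about 0.375 to 0.9 m from the base axis. Payload 3.1 kg.
Tool frame: the origin (TCP) lies at the very end of the fingers, on their centre line; the grasp point (between the pads) lies 19 mm behind it (manip.pinch_z is the distance from the TCP to the grasp point, in m); z points along the fingers, y is the line along which they close (so a half turn about z gives the same grasp; the last joint's range is limited). The gripper opens to 85 mm and grips with 20 to 120 N. Pads are 22 mm wide; open, the fingers measure 114 mm over their backs; the gripper's body (76 mm by 85 mm) begins 54 mm behind the grasp point. The pads swing forward as they close: fully open they stand 13 mm farther back than shut.
Start: joints at [1.169, 0.527, 1.433, -0, 1.181, -0.178], TCP at [0.138, 0.61, 0.231] pointing down, gripper open.
Joint ranges: [-3.08, 3.08], [-0.75, 2.2], [0.22, 2.44], [-1.43, 4.57], [0, 2.65], [-2.85, 2.85]. Speed limits (rad/s): [2.79, 2.79, 3.14, 3.14, 3.14, 3.14].

### API

Orientations are given as a unit quaternion [x, y, z, w].
In Python, from station import manip gives the robot as it stands.
- The arm moves only by the tool servo_tool, never from a script. Its argument "commands" is one flat list of numbers, 7 for each row, row after row: the shift along the tool's x, y, z each as a share of 500 mm, from -1 to 1, then the turn, a rotation vector about the tool's x, y, z each as a share of 360 degrees, from -1 to 1, then the opening, from -1 (shut) to 1 (fully open). In form: [dx, dy, dz, rx, ry, rz, claw, dx, dy, dz, rx, ry, rz, claw, ...]. A call has 1 to 12 rows; each row shifts and turns the commanded pose from where the row before left it, along the tool's axes as they then stand; what a row does not reach is not made up. A row lasts 1/12 s, in which the tool goes at most 41.7 mm and 7.16 degrees, less where a joint would pass 70% of its speed; a pose out of reach is approached as far as the arm can. A call with a number of a shift or a turn outside -1 to 1 is refused whole. A call with a gripper value outside its range is refused whole. The fingers move at their own pace and stop on an object; "force" is the grip in N (left out, the last holds). Time passes only in rows, so rows that do not move let the fingers close. It gives the time, the measured TCP pose, the force, the opening and the grip force at its end, in the units of the state.
- manip.sense(): the state, without advancing time (a new reading comes with each control period).
- manip.snapshot(name): name is "side" or "top"; returns a dict with "img" (384x512x3 uint8, red, green, blue), "mtx" (3x3 intrinsics, pixels), "world_to_cam" (4x4, takes a point from world to camera coordinates). Camera axes: x right, y up, looking along -z (the intrinsics and any distortion apply to the point x, -y, -z); pixel columns grow to the right and rows downward; lengths in m; the calibration is good to about 2 mm. A picture is of the moment at which its call begins. There is no depth.
- manip.sign_off(): hands the job in; it is judged then, once.
Trained networks look in a picture, given as the dict that the camera call returned (one of the last four; its "shot" number tells which), for a name from the list of things; names that differ only in an ending like _2 or _b are one class to them, and where a whole thing is asked for, a point or a joint stands for the part that bears it (a point fixed in the world has none). Each returns a list of dicts, best first, with "conf" (0 to 1); they miss things now and then, are a little off and sometimes report something else, mostly with a low value. They report only what shows in the picture. A call takes as long as a camera call.
- manip.look_for(picture, query): "box" ([left, top, width, height] in pixels, round what is visible of it).
- manip.silhouettes(picture, query): "pixels" (384x512 bool, what is visible of it) and "box" ([left, top, width, height] in pixels, round what is visible of it).
The state is a dict: "t": time; "q": joint angles; "qd": joint speeds; "tau": joint torques, N m; "tcp_pos": TCP position; "tool_rot": TCP orientation; "force": force on the tool from outside, world axes, zero at the start; "ft_torque": the same for the moment, N m; "finger_gap": opening from 0.0 (shut) to 1.0 (fully open); "gripper_force": force on a finger pad.
Only numpy, scipy, OpenCV 4.12 (cv2) and the standard library are available. Lean on these libraries where they do the work, as an engineer would, in place of code of your own. Each camera call takes 0.05 s, during which the arm holds its last target. There are 200 camera calls.

## Working session

There is one attempt and no reset: what is moved stays moved. The work goes in short steps, Python scripts to look and compute and a tool call to move; the robot and the scene stay as the last step left them, time stands still between calls to the robot, and variables do not carry over. Pictures are saved under pics/ and viewed, at most 14 in all, crops included, and the job is handed in when it is done.

Besides the shell and the picture viewer there is one more tool, called after "Request:" as name(argument=value, ...) on one line, values as JSON. servo_tool: Moves the arm, as the interface text tells. Its arguments: {"type":"object","properties":{"commands":{"type":"array"},"force":{"type":"number"}},"required":["commands"]}

```bash
mkdir -p pics; python3 - <<'E'
from station import manip
import cv2
print(manip.sense())
for n in("side","top"):
    p=manip.snapshot(n); cv2.imwrite(f"pics/{n}0.png",p["img"][:,:,::-1]); print(n,p["mtx"],p["world_to_cam"],p.keys())
    for q in("rack","carrier","counter","board0","wheel_left","wheel_left_zero"):
        print(q,[(d["box"],round(d["conf"],2)) for d in manip.look_for(p,q)][:6])
E
```

```text
{'t': 0.0, 'q': array([ 1.16951032e+00,  5.28474900e-01,  1.43390633e+00, -1.12905150e-05,
        1.18140835e+00, -1.78470473e-01]), 'qd': array([-0.00110154,  0.00095138, -0.00051627,  0.0011435 , -0.00221312,
        0.00147647]), 'tau': array([-1.52527740e-03, -4.42349482e+01, -1.78023756e+01, -2.98638233e-04,
        8.57886480e-03, -4.57898636e-05]), 'tcp_pos': array([0.13778014, 0.60888424, 0.23032698]), 'tool_rot': array([ 1.11175248e-01,  9.93800210e-01, -1.05412391e-03, -3.08976692e-04]), 'force': array([ 0.08914912, -0.32277913,  0.90669234]), 'ft_torque': array([0.010191  , 0.07833129, 0.01800865]), 'gripper_force': 0.0, 'finger_gap': 1.0002614992670464}
side [[432.68358942   0.         259.09811296]
 [  0.         432.68358942 193.02826142]
 [  0.           0.           1.        ]] [[-0.96754079 -0.25225629 -0.01521796  0.49603724]
 [ 0.15004903 -0.62188751  0.76859691 -0.10943706]
 [-0.20334726  0.74136542  0.63955235 -0.87197404]
 [ 0.          0.          0.          1.        ]] dict_keys(['img', 'mtx', 'world_to_cam', 'shot'])
rack [([178.0, 237.0, 115.7, 85.0], 0.
[... 591 characters left out ...]
02774922]
 [ 0.9757923  -0.08530198  0.20137767 -0.53053261]
 [-0.2009394   0.01378239  0.97950671 -1.18490833]
 [ 0.          0.          0.          1.        ]] dict_keys(['img', 'mtx', 'world_to_cam', 'shot'])
rack [([159.5, 182.8, 36.7, 57.5], 0.64)]
carrier [([311.3, 159.0, 40.4, 70.9], 0.75), ([165.4, 179.0, 28.0, 7.2], 0.45)]
counter [([245.1, 243.6, 40.0, 8.2], 0.71), ([218.9, 186.6, 62.3, 49.0], 0.63), ([227.5, 200.8, 11.1, 23.1], 0.3)]
board0 [([228.3, 199.1, 10.4, 24.5], 0.67), ([161.2, 180.1, 31.2, 7.2], 0.64), ([161.2, 213.0, 30.3, 10.7], 0.53), ([165.1, 206.2, 22.5, 5.1], 0.49)]
wheel_left [([229.2, 198.8, 8.5, 24.4], 0.46)]
wheel_left_zero [([229.0, 201.8, 13.2, 24.9], 0.55)]
```

```bash
python3 - <<'E'
import cv2
a=cv2.imread("pics/side0.png");b=cv2.imread("pics/top0.png")
cv2.imwrite("pics/a.png",cv2.resize(a[95:335,150:370],None,fx=2.5,fy=2.5,interpolation=2))
cv2.imwrite("pics/b.png",cv2.resize(b[130:270,120:380],None,fx=3,fy=3,interpolation=2))
E
```

```text
(no output)
```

View pics/a.png

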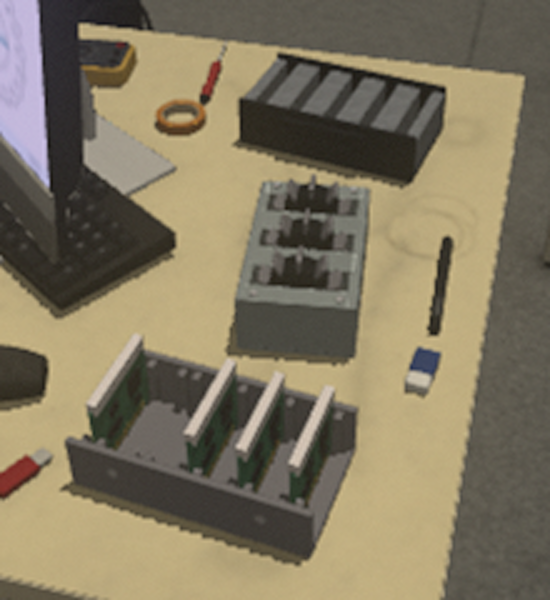

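View pics/b.png

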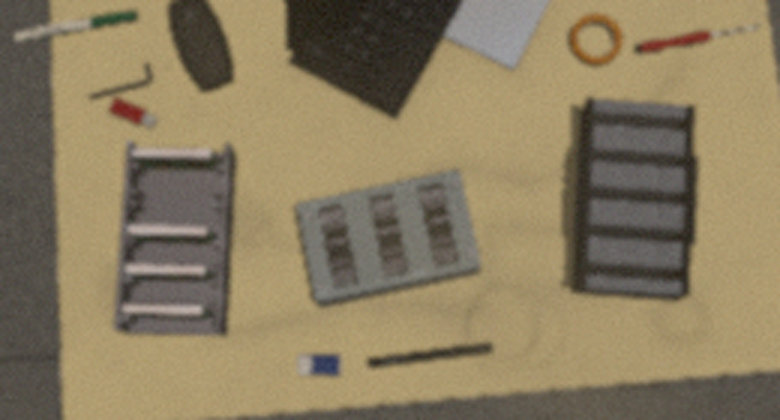

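Four boards show, in slots 0, 1, 2 and 4. In the top crop their strips lie at rows 155, 231, 270 and 310. The rack is on the left, the counter in the middle (turned about 10°), and the carrier on the right with its slots at rows 118 to 272.

```bash
cat > h.py <<'E'
from station import manip
import numpy as np, cv2
from scipy.optimize import minimize
from scipy.spatial.transform import Rotation as R
def snap(n): return manip.snapshot(n)
def proj(p,X):
    X=np.atleast_2d(X); c=X@p["world_to_cam"][:3,:3].T+p["world_to_cam"][:3,3]
    u=np.c_[c[:,0],-c[:,1],-c[:,2]]@p["mtx"].T
    return u[:,:2]/u[:,2:]
def box(sx,sy,z0,z1,cx=0,cy=0):
    return np.array([[cx+a*sx/2,cy+b*sy/2,z] for a in(-1,1) for b in(-1,1) for z in(z0,z1)])
def pose(v,X):
    c,s=np.cos(v[2]),np.sin(v[2]); return np.c_[v[0]+c*X[:,0]-s*X[:,1],v[1]+s*X[:,0]+c*X[:,1],X[:,2]]
S=4
def hullmask(p,X):
    h=cv2.convexHull(proj(p,X).astype(np.float32)); m=np.zeros((384*S,512*S),np.uint8)
    cv2.fillConvexPoly(m,np.round((h+.5)*S*16-8).astype(np.int32),1,shift=4); return m
def fitbox(items,X,v0):
    """items: list of (picture, mask); maximise IoU of hull"""
    big=[(p,cv2.resize(m.astype(np.uint8),None,fx=S,fy=S,interpolation=0)) for p,m in items]
    def cost(w):
        v=[w[0],w[1],w[2]/5]; c=0
        for p,m in big:
            h=hullmask(p,pose(v,X)); c+=1-(h&m).sum()/max(1,(h|m).sum())
        return c
    w0=np.array([v0[0],v0[1],v0[2]*5])
    r=minimize(cost,w0,method="Nelder-Mead",options=dict(initial_simplex=w0+np.array([[0,0,0],[.02,0,0],[0,.02,0],[0,0,.3]]),xatol=1e-4,fatol=1e-4,maxiter=300))
    return np.array([r.x[0],r.x[1],r.x[2]/5]),r.fun
def ground(p,u,z):
    """pixel -> world at height z"""
    M=p["world_to_cam"]; d=np.linalg.solve(p["mtx"],[u[0],u[1],1]); d=M[:3,:3].T@np.array([d[0],-d[1],-d[2]]); o=-M[:3,:3].T@M[:3,3]
    return o+d*(z-o[2])/d[2]
def sil(p,q,near=None):
    l=manip.silhouettes(p,q)
    if near is not None: l=[d for d in l if np.hypot(*(np.array([d["box"][0]+d["box"][2]/2,d["box"][1]+d["box"][3]/2])-near))<35]
    return l[0] if l else None
def carrier(v0=None,verbose=True):
    it=[]
    for n in("side","top"):
        p=snap(n); d=sil(p,"carrier")
        if d is not None: it.append((p,d["pixels"]))
    if v0 is None:
        p,m=it[-1]; ys,xs=np.nonzero(m); v0=[*ground(p,(xs.mean(),ys.mean()),.04)[:2],0]
    v,f=fitbox(it,box(.192,.108,0,.054),v0); print("carrier",v.round(4),"cost",round(f,3),len(it)); return v
def plan(pos,yaw,s=None):
    """tool down, tool y axis at world heading yaw; print delta in tool axes (shares) """
    s=manip.sense(); r0=R.from_quat(s["tool_rot"]); y=np.array([np.cos(yaw),np.sin(yaw),0]); z=np.array([0,0,-1.]); x=np.cross(y,z)
    rt=R.from_matrix(np.c_[x,y,z]); d=r0.inv().apply(np.array(pos)-s["tcp_pos"])/.5; w=(r0.inv()*rt).as_rotvec()/(2*np.pi)
    print("d",d.round(4),"n>=%.1f"%(np.linalg.norm(d)*12),"w",w.round(4),"n>=%.1f"%(np.linalg.norm(w)*50.3)); return d,w
E
python3 - <<'E'
from h import *
P={n:snap(n) for n in("side","top")}
C={"side":np.array([[(137+93)/2,(341+408)/2],[(232+188)/2,(364+436)/2],[(279+240)/2,(376+451)/2],[(330+292)/2,(390+467)/2]])/2.5+[150,95],
   "top":np.array([[171,155],[169.5,232],[167,271],[164.5,310]])/3+[120,130]}
xs=[.076,0,-.038,-.076]
# white strips by colour
obs={}
for n,p in P.items():
    img=p["img"].astype(int); m=((img.min(2)>125)&(img.max(2)-img.min(2)<45)).astype(np.uint8)
    k,lab,st,ce=cv2.connectedComponentsWithStats(m)
    obs[n]=[]
    for c in C[n]:
        j=1+np.argmin(np.hypot(*(ce[1:]-c).T)); obs[n].append(ce[j]); print(n,c.round(1),ce[j].round(1),st[j])
from scipy.optimize import least_squares
def res(v):
    o=[]
    for n,p in P.items():
        for x,c in zip(xs,C[n] if max(np.hypot(*(np.array(obs[n])-C[n]).T))>4 else obs[n]):
            h=cv2.convexHull(proj(p,pose(v,box(.008,.076,.068,.080,x))).astype(np.float32)); M=cv2.moments(h); o+=[M["m10"]/M["m00"]-c[0],M["m01"]/M["m00"]-c[1]]
    return o
r=least_squares(res,[.5,.25,0]); print("rack",r.x.round(4),r.fun.round(1))
carrier()
it=[]
for n,p in P.items():
    l=manip.silhouettes(p,"counter"); l=[d for d in l if d["box"][2]*d["box"][3]>2000]
    if l: it.append((p,l[0]["pixels"])); print(n,l[0]["box"])
p=P["top"]; print("counter",fitbox(it,box(.1,.164,0,.058),[*ground(p,(120+388/3,130+238/3),.058)[:2],.15]))
E
```

```text
side [196.  244.8] [195.2 243. ] [184 228  23  30 134]
side [234. 255.] [233.6 253.7] [224 238  20  31 147]
side [253.8 260.4] [253.5 259.5] [244 244  20  32 159]
side [274.4 266.4] [274.2 265. ] [265 249  19  33 166]
top [177.  181.7] [176.4 180.1] [164 179  26   3  72]
top [176.5 207.3] [174.8 206.1] [163 205  26   3  73]
top [175.7 220.3] [173.5 219.2] [162 218  26   3  66]
top [174.8 233.3] [175.  232.7] [161 232  26   3  61]
rack [ 0.5028  0.2106 -0.018 ] [-1.3  3.4  0.1  0.8  0.7 -0.8  1.  -2.1 -1.8 -0.4  0.6 -0.8  2.3 -0.9
  1.2 -1.3]
carrier [ 0.4988 -0.2476 -0.1617] cost 1.05 2
side [244.7, 164.9, 54.3, 76.1]
top [217.0, 189.0, 64.9, 44.7]
counter (array([0.48031683, 0.00196791, 0.12527541]), np.float64(0.08430245445909079))
```

```bash
python3 - <<'E'
from h import *
from scipy.optimize import least_squares
P={n:snap(n) for n in("side","top")}
K={"side":lambda a:np.array(a)/2.5+[150,95],"top":lambda a:np.array(a)/3+[120,130]}
h=.188/2;g=.104/2
def fit(obs,v0):
    f=lambda v:np.concatenate([(proj(P[n],pose(v,np.array(X)))-K[n](u)).ravel() for n,X,u in obs])
    r=least_squares(f,v0,loss="soft_l1"); print(r.x.round(4),f(r.x).reshape(-1,2).round(1).tolist()); return r.x
rk=[("side",[[h,g,.05],[-h,g,.05],[-h,-g,.05]],[[68,438],[310,515],[357,406]]),
("top",[[h,g,.05],[h,-g,.05],[-h,-g,.05],[-h,g,.05]],[[130,143],[232,146],[226,333],[117,331]])]
st=[]
for x,a in zip([.076,0,-.038,-.076],[[[137,338],[94,410]],[[232,364],[188,437]],[[279,376],[240,452]],[[330,390],[293,468]]]): st.append(("side",[[x,-.038,.08],[x,.038,.08]],a))
for x,a in zip([.076,0,-.038,-.076],[[[212,154],[131,155]],[[210,232],[129,231]],[[208,271],[126,270]],[[206,311],[123,309]]]): st.append(("top",[[x,-.038,.08],[x,.038,.08]],a))
v=fit(rk,[.5,.21,-.05]); w=fit(st,[.5,.21,-.05]); r=fit(rk+st,[.5,.21,-.05])
h,g=.096,.054
cr=[("side",[[h,g,.054],[-h,g,.054],[-h,-g,.054],[h,-g,.054]],[[240,100],[417,138],[445,89],[283,56]]),
("top",[[h,g,.054],[h,-g,.054],[-h,-g,.054],[-h,g,.054]],[[588,100],[694,105],[688,296],[572,292]])]
print("car");c=fit(cr,[.5,-.25,-.05])
h,g=.05,.082
co=[("side",[[h,g,.058],[-h,g,.058],[-h,-g,.058],[h,-g,.058]],[[238,293],[356,301],[369,186],[264,181]]),
("top",[[h,g,.058],[h,-g,.058],[-h,-g,.058],[-h,g,.058]],[[296,204],[458,169],[480,271],[318,304]])]
print("cou");k=fit(co,[.48,0,.12])
for n,p in P.items():
    im=cv2.resize(p["img"][:,:,::-1],None,fx=3,fy=3,interpolation=2)
    for vv,sx,sy,z in((r,.188,.104,.05),(c,.192,.108,.054),(k,.1,.164,.058)):
        X=pose(vv,np.array([[a*sx/2,b*sy/2,z] for a,b in((1,1),(1,-1),(-1,-1),(-1,1))])); cv2.polylines(im,[np.round(proj(p,X)*3+1).astype(int)],True,(0,0,255),1)
    for x in(.076,0,-.038,-.076):
        cv2.polylines(im,[np.round(proj(p,pose(r,np.array([[x,-.038,.08],[x,.038,.08]])))*3+1).astype(int)],False,(255,0,0),1)
    for x in(.076,.038,0,-.038,-.076):
        cv2.polylines(im,[np.round(proj(p,pose(c,np.array([[x,-.047,.05],[x,.047,.05]])))*3+1).astype(int)],False,(255,0,0),1)
    for d in manip.silhouettes(p,"carrier")[:3]: print(n,d["box"],d["conf"])
    cv2.imwrite(f"pics/ov_{n}.png",im[390:820,380:1120] if n=="top" else im[300:960,480:1060])
E
cd pics; python3 -c "
import cv2,numpy as np
a=cv2.imread('ov_side.png');print(a.shape);cv2.imwrite('ov_side.png',a[:600])"
```

```text
[ 0.4987  0.2101 -0.1259] [[0.1, -1.0], [1.7, -0.4], [2.4, -0.6], [-1.1, -1.4], [-0.3, -1.1], [-2.7, -0.3], [-2.1, -1.0]]
[ 0.499   0.2155 -0.1073] [[1.0, -1.0], [-1.1, -1.0], [0.5, -1.4], [1.0, -0.3], [1.2, -1.0], [1.0, -0.3], [0.8, -1.3], [1.1, -0.5], [-2.6, -0.5], [-1.7, -1.4], [-3.3, -0.7], [-2.8, -0.9], [-3.4, -0.6], [-2.6, -0.8], [-3.4, -0.6], [-2.5, -0.5]]
[ 0.4991  0.2127 -0.1177] [[-0.7, 0.4], [1.5, 0.6], [1.8, 0.0], [-2.2, -1.4], [-1.5, -1.3], [-3.3, -0.5], [-2.8, -0.9], [1.8, -2.2], [-0.5, -2.6], [1.0, -2.4], [1.3, -1.6], [1.6, -1.9], [1.1, -1.4], [1.2, -2.1], [1.1, -1.5], [-1.4, -0.5], [-0.5, -1.6], [-2.4, -0.7], [-1.8, -1.2], [-2.6, -0.6], [-1.8, -1.0], [-2.7, -0.6], [-1.8, -0.7]]
car
[ 0.497  -0.245  -0.1681] [[0.1, -0.8], [0.6, 0.4], [2.5, -1.5], [-0.2, -2.6], [-1.3, -1.1], [-0.5, 0.1], [-0.9, 0.3], [0.6, -1.4]]
cou
[ 0.4793 -0.001   0.1282] [[-0.1, 1.1], [2.1, 1.6], [1.5, -1.0], [0.2, -1.7], [-0.3, -0.7], [0.2, -0.7], [0.5, -1.8], [-0.8, -0.8]]
side [244.1, 115.2, 84.5, 51.6] 0.68
top [311.0, 160.4, 39.5, 73.0] 0.73
(660, 580, 3)
```

View pics/ov_top.png

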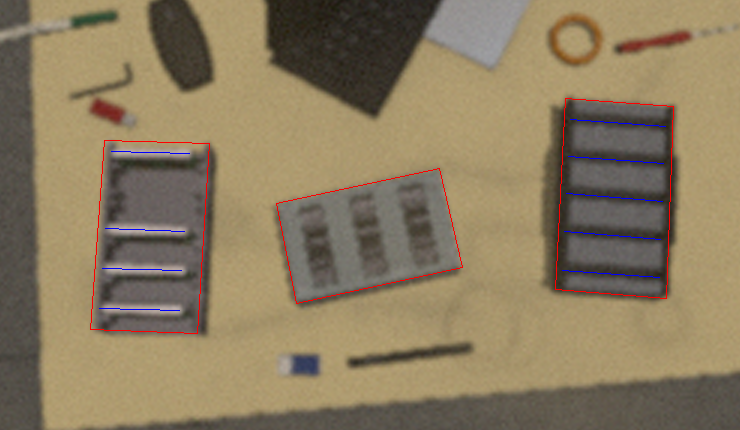

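View pics/ov_side.png

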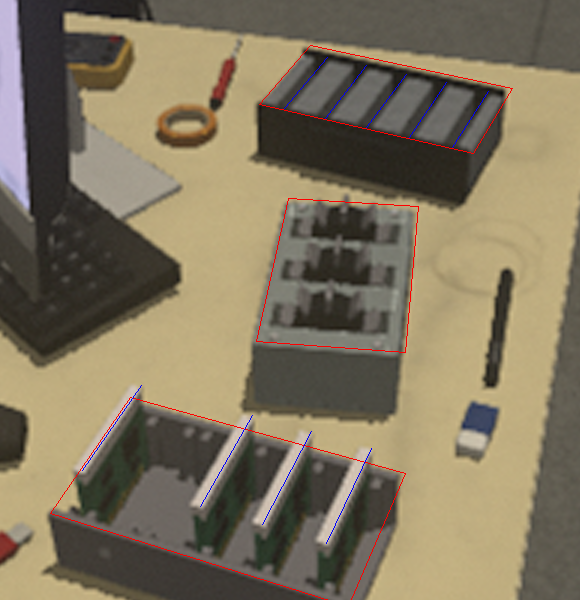

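The overlays fit the boards and outlines to within 1–3 px: rack (0.499, 0.213, −0.118), carrier (0.497, −0.245, −0.168), counter (0.479, −0.001, 0.128). That is good enough to approach and then check from near.

```bash
cat >> h.py <<'E'
RACK=np.array([.4991,.2127,-.1177]); CAR=np.array([.497,-.245,-.168]); CNT=np.array([.4793,-.001,.1282])
def at(v,x,y,z): return pose(v,np.array([[x,y,z]]))[0]
E
python3 -c "
from h import *
t=at(RACK,-.076,0,.14);print(t);plan(t,RACK[2])"
```

```text
[0.42362582 0.22162456 0.14      ]
d [-0.7285 -0.6304  0.1826] n>=11.8 w [-0.     -0.      0.2333] n>=11.7
```

Request:
servo_tool(commands=[-0.056, -0.0485, 0.014, 0, 0, 0, -0.4, -0.056, -0.0485, 0.014, 0, 0, 0, -0.4, -0.056, -0.0485, 0.014, 0, 0, 0, -0.4, -0.056, -0.0485, 0.014, 0, 0, 0, -0.4, -0.056, -0.0485, 0.014, 0, 0, 0, -0.4, -0.056, -0.0485, 0.014, 0, 0, 0, -0.4, -0.056, -0.0485, 0.014, 0, 0, 0, -0.4, -0.056, -0.0485, 0.014, 0, 0, 0, -0.4, -0.056, -0.0485, 0.014, 0, 0, 0, -0.4, -0.056, -0.0485, 0.014, 0, 0, 0, -0.4, -0.056, -0.0485, 0.014, 0, 0, 0, -0.4, -0.056, -0.0485, 0.014, 0, 0, 0, -0.4], force=30)

```text
t: 2.3
tcp_pos: [0.4026, 0.25, 0.1473]
tool_rot: [0.111, 0.994, 0.0, 0.0]
force: [1.3, 0.9, -0.3]
finger_gap: 0.298
gripper_force: 0.0
```

Request:
servo_tool(commands=[0, 0, 0, 0, 0, 0.0195, -0.4, 0, 0, 0, 0, 0, 0.0195, -0.4, 0, 0, 0, 0, 0, 0.0195, -0.4, 0, 0, 0, 0, 0, 0.0195, -0.4, 0, 0, 0, 0, 0, 0.0195, -0.4, 0, 0, 0, 0, 0, 0.0195, -0.4, 0, 0, 0, 0, 0, 0.0195, -0.4, 0, 0, 0, 0, 0, 0.0195, -0.4, 0, 0, 0, 0, 0, 0.0195, -0.4, 0, 0, 0, 0, 0, 0.0195, -0.4, 0, 0, 0, 0, 0, 0.0195, -0.4, 0, 0, 0, 0, 0, 0.0195, -0.4])

```text
t: 3.3
tcp_pos: [0.4018, 0.2516, 0.1475]
tool_rot: [0.751, 0.66, 0.0, 0.0]
force: [-0.5, -0.5, -0.6]
finger_gap: 0.297
gripper_force: 0.0
```

```bash
python3 -c "
from h import *
s=manip.sense();print(s['t'],s['tcp_pos'],s['finger_gap'],s['q'])
t=at(RACK,-.076,0,.11);print(t);plan(t,RACK[2])"
```

```text
3.3 [0.40175075 0.25158123 0.14750338] 0.2970980028425611 [ 3.23120022e-01  4.61913702e-01  1.88780026e+00 -2.29344131e-05
  7.91245602e-01  4.51463252e-01]
[0.42362582 0.22162456 0.11      ]
d [-0.0538  0.051   0.075 ] n>=1.3 w [ 0.0001 -0.     -0.0017] n>=0.1
```

Request:
servo_tool(commands=[-0.018, 0.017, 0.025, 0, 0, 0, -0.4, -0.018, 0.017, 0.025, 0, 0, 0, -0.4, -0.018, 0.017, 0.025, 0, 0, 0, -0.4, 0, 0, 0, 0, 0, 0, -0.4])

```text
t: 3.63
tcp_pos: [0.4242, 0.2203, 0.1084]
tool_rot: [0.75, 0.662, -0.001, -0.0]
force: [-0.3, -0.3, 0.1]
finger_gap: 0.298
gripper_force: 0.0
```

```bash
python3 -c "
from h import *
s=manip.sense();print(s['tcp_pos'])
a=snap('side')['img'][200:330,170:310,::-1];b=snap('top')['img'][150:270,140:280,::-1]
a=cv2.resize(a,(650,600),interpolation=2)
cv2.imwrite('pics/c1.png',np.hstack([cv2.resize(a,(400,371)),cv2.resize(b,(400,371),interpolation=2)]))"
```

```text
[0.42416849 0.22033338 0.10841061]
```

View pics/c1.png

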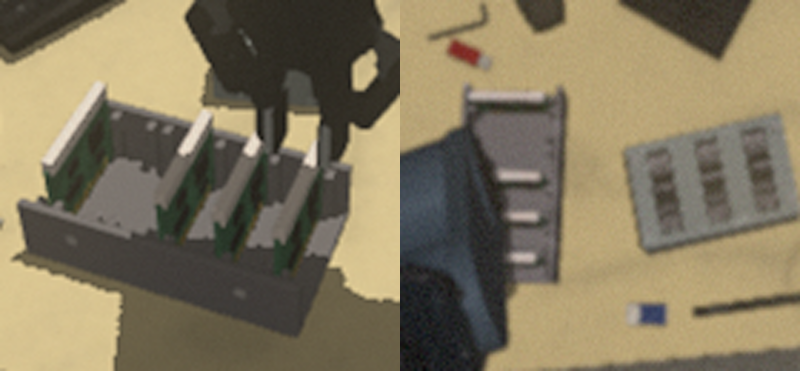

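The side crop shows fingertips at about (270,155) and (337,155), straddling the strip of board 0, which runs from (318,150) to (280,215).

```bash
python3 -c "
from h import *
p=snap('side');t=manip.sense()['tcp_pos']
print(proj(p,[t,t+[0,0,.004]]),'obs 276.0,255.0 ; strip pred',proj(p,at(RACK,-.076,0,.08)),'obs 274.7,264.1')
print(proj(p,[[.4236,.2216,.08],[.4286,.2216,.08],[.4236,.2266,.08]]))
t=at(RACK,-.076,0,.059);plan(t,RACK[2])"
```

```text
[[276.30230751 252.38712878]
 [276.32683148 250.7520052 ]] obs 276.0,255.0 ; strip pred [[276.01651137 264.23068115]] obs 274.7,264.1
[[276.03437922 264.22279683]
 [273.19657163 263.68895707]
 [275.38081249 266.40061532]]
d [-0.0003  0.0005  0.1022] n>=1.2 w [-0.     -0.     -0.0008] n>=0.0
```

Request:
servo_tool(commands=[-0.008, 0.003, 0, 0, 0, 0, -0.4, 0, 0, 0.035, 0, 0, 0, -0.4, 0, 0, 0.035, 0, 0, 0, -0.4, 0, 0, 0.03, 0, 0, 0, -0.4, 0, 0, 0, 0, 0, 0, -0.4, 0, 0, 0, 0, 0, 0, -1, 0, 0, 0, 0, 0, 0, -1, 0, 0, 0, 0, 0, 0, -1, 0, 0, 0, 0, 0, 0, -1, 0, 0, 0, 0, 0, 0, -1], force=30)

```text
t: 4.62
tcp_pos: [0.4248, 0.2176, 0.0605]
tool_rot: [0.749, 0.663, 0.001, 0.0]
force: [0.2, -0.6, 0.1]
finger_gap: 0.086
gripper_force: 32.7
```

Request:
servo_tool(commands=[0, 0, -0.03, 0, 0, 0, -1, 0, 0, -0.055, 0, 0, 0, -1, 0, 0, -0.055, 0, 0, 0, -1, 0, 0, -0.055, 0, 0, 0, -1, 0, 0, -0.055, 0, 0, 0, -1, 0, 0, 0, 0, 0, 0, -1])

```text
t: 5.12
tcp_pos: [0.4276, 0.2183, 0.1898]
tool_rot: [0.749, 0.663, 0.005, 0.003]
force: [0.9, 0.0, -0.4]
finger_gap: 0.083
gripper_force: 32.7
```

Request:
servo_tool(commands=[-0.0725, 0.008, 0, 0, 0, 0, -1, -0.0725, 0.008, 0, 0, 0, 0, -1, -0.0725, 0.008, 0, 0, 0, 0, -1, -0.0725, 0.008, 0, 0, 0, 0, -1, -0.0725, 0.008, 0, 0, 0, 0, -1, -0.0725, 0.008, 0, 0, 0, 0, -1, -0.0725, 0.008, 0, 0, 0, 0, -1, -0.0725, 0.008, 0, 0, 0, 0, -1, -0.0725, 0.008, 0, 0, 0, 0, -1, -0.0725, 0.008, 0, 0, 0, 0, -1, 0, 0, 0, 0, 0, 0, -1])

```text
t: 6.03
tcp_pos: [0.4217, -0.1541, 0.185]
tool_rot: [0.751, 0.66, -0.0, 0.003]
force: [0.8, -1.2, -0.5]
finger_gap: 0.087
gripper_force: 32.7
```

```bash
python3 -c "
from h import *
s=manip.sense();print(s['tcp_pos'],s['finger_gap'])
P={n:snap(n) for n in('side','top')}
for n,p in P.items():
    for d in manip.silhouettes(p,'carrier')[:2]: print(n,d['box'],d['conf'])
plan(at(CAR,-.076,0,.13),CAR[2])
a=P['side']['img'][60:220,180:380,::-1];b=P['top']['img'][130:260,260:390,::-1]
cv2.imwrite('pics/c2.png',np.hstack([cv2.resize(a,(450,360),interpolation=2),cv2.resize(b,(350,360),interpolation=2)]))"
```

```text
[ 0.42173448 -0.15414155  0.18500372] 0.08742814030863982
side [244.0, 115.6, 88.2, 52.7] 0.66
top [254.6, 246.3, 11.9, 3.7] 0.65
d [-0.1704  0.0272  0.1085] n>=2.4 w [-0.0003 -0.0002  0.0073] n>=0.4
```

View pics/c2.png

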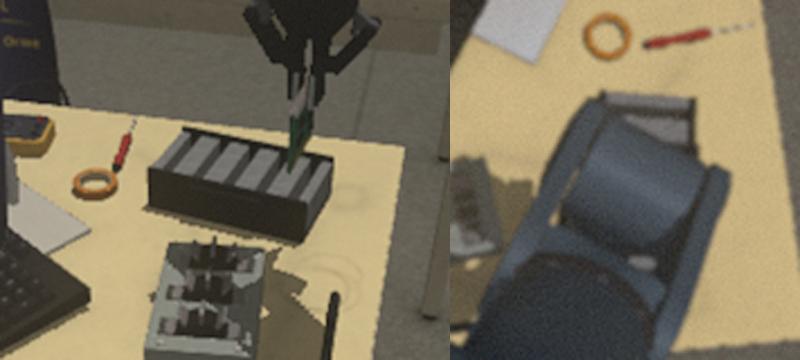

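Crop: board 0 is held straight, with its lower near corner at about (293,172). The carrier's side box has not changed, so it has not moved.

```bash
python3 -c "
from h import *
p=snap('side');s=manip.sense();r=R.from_quat(s['tool_rot'])
print(proj(p,s['tcp_pos']+r.apply([[.04,.002,.0525],[.04,-.002,.0525],[-.04,0,.0525]])),'obs 310.2,136.4')
c=manip.silhouettes(p,'carrier')[0]['pixels']
print(fitbox([(p,c)],box(.192,.108,0,.054),CAR))
"
```

```text
[[308.47667842 137.65356373]
 [310.22854493 137.99064192]
 [319.11353213 120.41638112]] obs 310.2,136.4
(array([ 0.49848839, -0.24119096, -0.16207197]), np.float64(0.05385537355173786))
```

```bash
sed -i 's/CAR=np.array(\[[^]]*\])/CAR=np.array([.498,-.243,-.165])/' h.py; python3 -c "
from h import *
plan(at(CAR,-.076,0,.125),CAR[2])"
```

```text
d [-0.1678  0.0278  0.119 ] n>=2.5 w [-0.0002 -0.0001  0.0071] n>=0.4
```

Request:
servo_tool(commands=[-0.042, 0.007, 0, 0, 0, 0.0035, -1, -0.042, 0.007, 0, 0, 0, 0.0035, -1, -0.042, 0.007, 0, 0, 0, 0, -1, -0.042, 0.007, 0.02, 0, 0, 0, -1, 0, 0, 0.05, 0, 0, 0, -1, 0, 0, 0.05, 0, 0, 0, -1, 0, 0, 0, 0, 0, 0, -1])

```text
t: 6.92
tcp_pos: [0.4192, -0.2294, 0.1215]
tool_rot: [0.763, 0.646, -0.001, -0.004]
force: [-1.1, 0.9, -0.8]
finger_gap: 0.086
gripper_force: 32.7
```

```bash
python3 -c "
from h import *
p=snap('side');s=manip.sense();r=R.from_quat(s['tool_rot'])
print(s['tcp_pos'],s['force']);plan(at(CAR,-.076,0,.0605),CAR[2])
a=p['img'][60:220,220:360,::-1]
cv2.imwrite('pics/c3.png',cv2.resize(a,(525,600),interpolation=2))"
```

```text
[ 0.41991312 -0.22984139  0.12313069] [-0.93565698  0.85928186  0.59585286]
d [-0.0008  0.0071  0.1252] n>=1.5 w [-0.0009 -0.0006  0.0001] n>=0.1
```

View pics/c3.png

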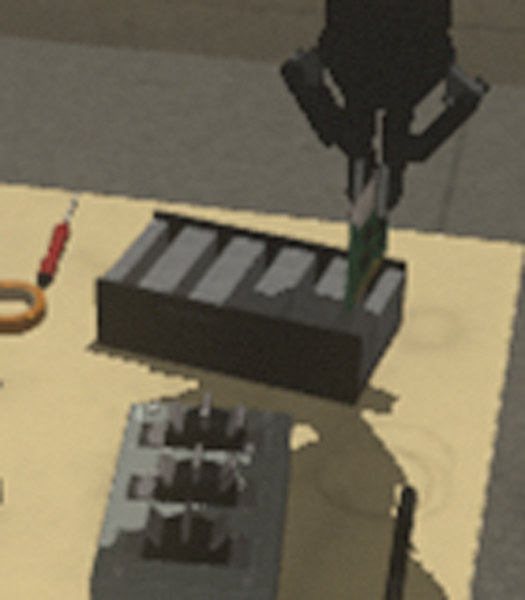

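```bash
python3 -c "
from h import *
p=snap('side');s=manip.sense();r=R.from_quat(s['tool_rot'])
f=lambda X:((proj(p,X)-[220,60])*3.75).round(0).tolist()
print('board near corner',f(s['tcp_pos']+r.apply([[.04,0,.0525],[-.04,0,.0525]])))
print('same lowered to z=.05',f((s['tcp_pos']+r.apply([[.04,0,.0525],[-.04,0,.0525]]))*[1,1,0]+[0,0,.05]))
print('slot0 ends',f(pose(CAR,np.array([[-.076,.047,.05],[-.076,-.047,.05],[-.096,.054,.054],[-.096,-.054,.054],[.096,.054,.054],[.096,-.054,.054]]))))
"
```

```text
board near corner [[346.0, 301.0], [384.0, 242.0]]
same lowered to z=.05 [[344.0, 329.0], [381.0, 269.0]]
slot0 ends [[337.0, 334.0], [381.0, 264.0], [363.0, 341.0], [412.0, 260.0], [96.0, 280.0], [159.0, 207.0]]
```

Request:
servo_tool(commands=[0, 0.011, 0, 0, 0, 0, -1, 0, 0, 0.016, 0, 0, 0, -1, 0, 0, 0, 0, 0, 0, -1])

```text
t: 7.27
tcp_pos: [0.4275, -0.2333, 0.1171]
tool_rot: [0.763, 0.646, 0.0, 0.001]
force: [-0.7, 1.0, -0.6]
finger_gap: 0.087
gripper_force: 32.7
```

```bash
python3 -c "
from h import *
p=snap('side');s=manip.sense();r=R.from_quat(s['tool_rot']);print(s['tcp_pos'],s['force'])
f=lambda X:((proj(p,X)-[285,110])*12).round(0).tolist()
print('board near corner',f(s['tcp_pos']+r.apply([[.04,0,.0525],[-.04,0,.0525]])))
print('lowered',f((s['tcp_pos']+r.apply([[.04,0,.0525],[-.04,0,.0525]]))*[1,1,0]+[0,0,.05]))
print('slot0 edges',f(pose(CAR,np.array([[-.07,.047,.05],[-.07,-.047,.05],[-.082,.047,.05],[-.082,-.047,.05]]))))
b=p['img'][110:155,285:335,::-1]
b=cv2.convertScaleAbs(cv2.resize(b,None,fx=12,fy=12,interpolation=2),alpha=1.6,beta=10)
cv2.imwrite('pics/c4.png',b)"
```

```text
[ 0.42713586 -0.23310568  0.11720397] [-0.12924027  0.0150604   0.429888  ]
board near corner [[296.0, 381.0], [418.0, 193.0]]
lowered [[292.0, 442.0], [413.0, 252.0]]
slot0 edges [[271.0, 462.0], [413.0, 239.0], [327.0, 475.0], [466.0, 251.0]]
```

View pics/c4.png

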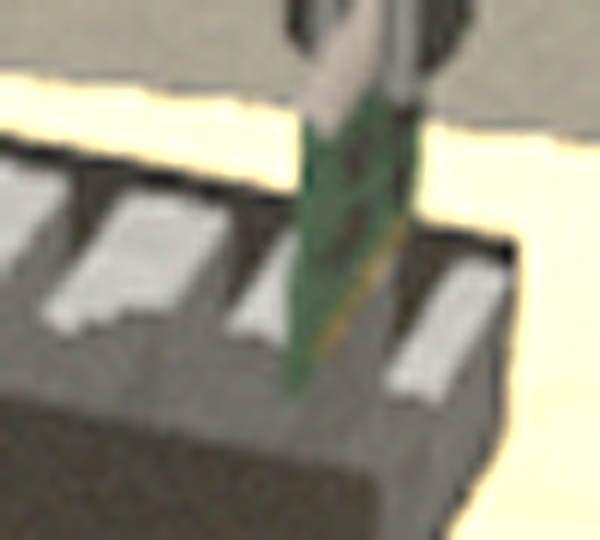

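The prediction matches here: the end rib's left edge runs (395,380)–(455,262), and the fit gave 386 and 459. So the fitted carrier pose is good, and the board stands about 5 mm too far in +x.

```bash
python3 -c "
from h import *
print(manip.sense()['tcp_pos']);plan(at(CAR,-.076,0,.075),CAR[2])"
```

```text
[ 0.42713586 -0.23310568  0.11720397]
d [ 0.0038 -0.009   0.0844] n>=1.0 w [ 0.0001  0.0001 -0.0001] n>=0.0
```

Request:
servo_tool(commands=[0.004, -0.009, 0, 0, 0, 0, -1, 0, 0, 0, 0, 0, 0, -1, 0, 0, 0.03, 0, 0, 0, -1, 0, 0, 0.03, 0, 0, 0, -1, 0, 0, 0.024, 0, 0, 0, -1, 0, 0, 0, 0, 0, 0, -1])

```text
t: 7.82
tcp_pos: [0.4222, -0.2303, 0.0736]
tool_rot: [0.763, 0.646, -0.0, -0.001]
force: [0.5, 0.4, -1.0]
finger_gap: 0.084
gripper_force: 32.6
```

```bash
python3 -c "
from h import *
print(manip.sense()['tcp_pos'],manip.sense()['force']);plan(at(CAR,-.076,0,.0605),CAR[2])"
```

```text
[ 0.42221409 -0.23034624  0.07355052] [ 0.46100614  0.39339681 -0.96850332]
d [-0.0001  0.0017  0.0261] n>=0.3 w [-0.0002 -0.0001 -0.0003] n>=0.0
```

Request:
servo_tool(commands=[0, 0.001, 0.013, 0, 0, 0, -1, 0, 0, 0.012, 0, 0, 0, -1, 0, 0, 0.003, 0, 0, 0, -1, 0, 0, 0, 0, 0, 0, -1])

```text
t: 8.15
tcp_pos: [0.4228, -0.2304, 0.0606]
tool_rot: [0.763, 0.646, -0.0, -0.0]
force: [-0.4, -0.0, -0.6]
finger_gap: 0.083
gripper_force: 32.7
```

Request:
servo_tool(commands=[0, 0, 0.003, 0, 0, 0, -1, 0, 0, 0.002, 0, 0, 0, -1, 0, 0, 0.0, 0, 0, 0, -1])

```text
t: 8.4
tcp_pos: [0.4232, -0.2308, 0.0585]
tool_rot: [0.763, 0.646, 0.0, 0.0]
force: [-0.2, 0.8, 0.2]
finger_gap: 0.087
gripper_force: 32.7
```

Request:
servo_tool(commands=[0, 0, 0.002, 0, 0, 0, -1, 0, 0, 0.002, 0, 0, 0, -1, 0, 0, 0.0, 0, 0, 0, -1])

```text
t: 8.65
tcp_pos: [0.4237, -0.231, 0.0584]
tool_rot: [0.763, 0.646, 0.0, 0.001]
force: [-0.7, 2.3, 17.2]
finger_gap: 0.085
gripper_force: 35.1
```

Request:
servo_tool(commands=[0, 0, -0.006, 0, 0, 0, -0.4, 0, 0, 0, 0, 0, 0, -0.4, 0, 0, 0, 0, 0, 0, -0.4, 0, 0, 0, 0, 0, 0, -0.4, 0, 0, -0.03, 0, 0, 0, -0.4, 0, 0, -0.07, 0, 0, 0, -0.4, 0, 0, -0.07, 0, 0, 0, -0.4, 0, 0, 0, 0, 0, 0, -0.4])

```text
t: 9.32
tcp_pos: [0.4259, -0.233, 0.1489]
tool_rot: [0.763, 0.646, 0.001, 0.005]
force: [0.8, -1.5, -0.4]
finger_gap: 0.296
gripper_force: 0.0
```

```bash
sed -i 's/RACK=np.array(\[[^]]*\])/RACK=np.array([.5006,.2097,-.1177])/' h.py; python3 -c "
from h import *
p=snap('side');s=manip.sense();print(s['tcp_pos'],s['finger_gap'])
print(fitbox([(p,manip.silhouettes(p,'carrier')[0]['pixels'])],box(.192,.108,0,.054),CAR))
plan(at(RACK,-.038,0,.145),RACK[2])
b=p['img'][80:160,250:350,::-1]
cv2.imwrite('pics/c5.png',cv2.resize(b,None,fx=6,fy=6,interpolation=2))"
```

```text
[ 0.42492496 -0.23222516  0.14691373] 0.2991101270617803
(array([ 0.50564223, -0.31493148,  0.09030045]), np.float64(0.9489880787357915))
d [ 0.8914 -0.0702 -0.0011] n>=10.7 w [ 0.0004  0.0003 -0.0077] n>=0.4
```

View pics/c5.png

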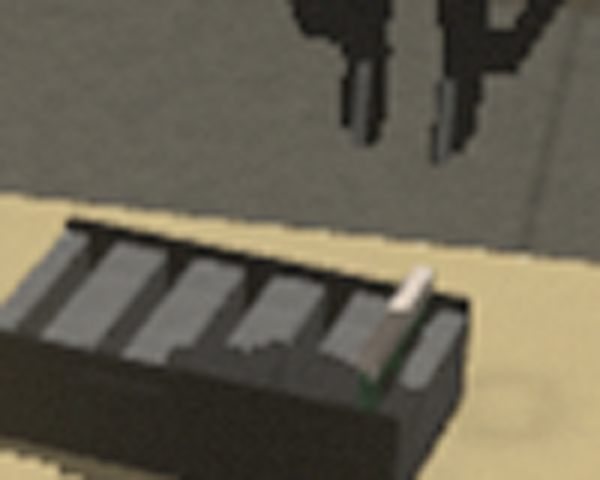

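Board 0 stands upright on the floor of slot 0. Next is board 1.

Request:
servo_tool(commands=[0.06, -0.006, 0, 0, 0, 0, -0.4, 0.08, -0.006, 0, 0, 0, 0, -0.4, 0.08, -0.006, 0, 0, 0, 0, -0.4, 0.08, -0.006, 0, 0, 0, 0, -0.4, 0.08, -0.006, 0, 0, 0, 0, -0.4, 0.08, -0.006, 0, 0, 0, 0, -0.4, 0.08, -0.006, 0, 0, 0, 0, -0.4, 0.08, -0.006, 0, 0, 0, 0, -0.4, 0.08, -0.006, 0, 0, 0, 0, -0.4, 0.08, -0.006, 0, 0, 0, 0, -0.4, 0.07, -0.005, 0, 0, 0, -0.004, -0.4, 0.061, -0.005, 0, 0, 0, -0.004, -0.4])

```text
t: 10.42
tcp_pos: [0.462, 0.2267, 0.1424]
tool_rot: [0.746, 0.666, -0.001, -0.001]
force: [-0.2, -0.0, -0.1]
finger_gap: 0.304
gripper_force: 0.0
```

Request:
servo_tool(commands=[0, 0, 0, 0, 0, 0, -0.4, 0, 0, 0, 0, 0, 0, -0.4])

```text
t: 10.58
tcp_pos: [0.4618, 0.2256, 0.1426]
tool_rot: [0.746, 0.666, -0.002, -0.001]
force: [0.0, -0.7, -0.2]
finger_gap: 0.297
gripper_force: 0.0
```

```bash
cat >> h.py <<'E'
def strips(n="side"):
    """white strip blobs in the rack area, side view: fitted x offsets along rack for each blob"""
    p=snap(n); img=p["img"].astype(int); m=((img.min(2)>125)&(img.max(2)-img.min(2)<45)).astype(np.uint8)
    k,lab,st,ce=cv2.connectedComponentsWithStats(m)
    for i in range(1,k):
        if st[i,4]>40: print("blob",ce[i].round(1),st[i,:5])
E
python3 -c "
from h import *
s=manip.sense();print(s['tcp_pos'],s['finger_gap'])
plan(at(RACK,-.038,0,.0605),RACK[2])
p=snap('side');d=manip.look_for(p,'carrier')[0];print(d)
print(fitbox([(p,manip.silhouettes(p,'carrier')[0]['pixels'])],box(.192,.108,0,.054),CAR))
"
```

```text
[0.46181563 0.22559256 0.14256317] 0.29674297053012605
d [-0.0223  0.0052  0.1641] n>=2.0 w [-0.0005  0.0002  0.0008] n>=0.1
{'box': [276.3, 117.1, 55.0, 47.7], 'conf': 0.58}
(array([ 0.49810187, -0.24261888, -0.18329228]), np.float64(0.39287785175854273))
```

Request:
servo_tool(commands=[-0.022, 0.005, 0, 0, 0, 0, -0.4, 0, 0, 0.05, 0, 0, 0, -0.4, 0, 0, 0.05, 0, 0, 0, -0.4, 0, 0, 0.04, 0, 0, 0, -0.4, 0, 0, 0.024, 0, 0, 0, -0.4, 0, 0, 0, 0, 0, 0, -0.4, 0, 0, 0, 0, 0, 0, -1, 0, 0, 0, 0, 0, 0, -1, 0, 0, 0, 0, 0, 0, -1, 0, 0, 0, 0, 0, 0, -1, 0, 0, 0, 0, 0, 0, -1])

```text
t: 11.65
tcp_pos: [0.4643, 0.2131, 0.063]
tool_rot: [0.747, 0.665, 0.0, 0.0]
force: [-0.8, -0.8, 0.2]
finger_gap: 0.08
gripper_force: 32.1
```

```bash
python3 -c "
from h import *
s=manip.sense();print(s['tcp_pos'],s['finger_gap'],s['force'],s['ft_torque'])"
```

```text
[0.46426338 0.21307968 0.06299254] 0.07984295468552027 [-0.80752693 -0.79298459  0.16894288] [-0.09943128  0.21238875  0.07825523]
```

Request:
servo_tool(commands=[0, 0, -0.03, 0, 0, 0, -1, 0, 0, -0.055, 0, 0, 0, -1, 0, 0, -0.055, 0, 0, 0, -1, 0, 0, -0.055, 0, 0, 0, -1, 0, 0, -0.055, 0, 0, 0, -1, 0, 0, 0, 0, 0, 0, -1])

```text
t: 12.15
tcp_pos: [0.4685, 0.2144, 0.193]
tool_rot: [0.747, 0.665, 0.006, 0.003]
force: [0.4, -0.2, -0.4]
finger_gap: 0.085
gripper_force: 32.0
```

Request:
servo_tool(commands=[-0.06, 0.008, 0, 0, 0, 0, -1, -0.08, 0.009, 0, 0, 0, 0, -1, -0.08, 0.009, 0, 0, 0, 0, -1, -0.08, 0.009, 0, 0, 0, 0, -1, -0.08, 0.009, 0, 0, 0, 0, -1, -0.08, 0.009, 0, 0, 0, 0, -1, -0.08, 0.009, 0, 0, 0, 0, -1, -0.08, 0.009, 0, 0, 0, 0, -1, -0.08, 0.009, 0, 0, 0, 0, -1, -0.08, 0.009, 0, 0, 0, 0, -1, -0.07, 0.006, 0, 0, 0, 0.004, -1, -0.04, 0.003, 0, 0, 0, 0.0035, -1])

```text
t: 13.15
tcp_pos: [0.4618, -0.2392, 0.1875]
tool_rot: [0.764, 0.646, 0.0, 0.002]
force: [0.7, -0.3, -0.7]
finger_gap: 0.086
gripper_force: 32.0
```

Request:
servo_tool(commands=[0, 0, 0, 0, 0, 0, -1, 0, 0, 0, 0, 0, 0, -1])

```text
t: 13.32
tcp_pos: [0.461, -0.2355, 0.187]
tool_rot: [0.763, 0.646, 0.0, 0.0]
force: [0.2, 0.6, -0.4]
finger_gap: 0.082
gripper_force: 32.0
```

```bash
cat >> h.py <<'E'
def carside():
    p=snap("side"); l=manip.silhouettes(p,"carrier")
    for d in l[:1]:
        print("carrier fit",[np.round(x,4) for x in fitbox([(p,d["pixels"])],box(.192,.108,0,.054),CAR)],d["box"],round(d["conf"],2))
E
python3 -c "
from h import *
s=manip.sense();print(s['tcp_pos'],s['finger_gap'],s['force'])
carside();plan(at(CAR,-.038,0,.125),CAR[2])"
```

```text
[ 0.46096002 -0.23546755  0.18703849] 0.08158451472504322 [ 0.24524785  0.6057112  -0.40499159]
carrier fit [array([ 0.5009, -0.2432, -0.1357]), np.float64(0.1373)] [246.2, 113.9, 83.2, 53.2] 0.56
d [-0.007  0.001  0.124] n>=1.5 w [-0.0002 -0.0002  0.0004] n>=0.0
```

Request:
servo_tool(commands=[-0.007, 0.001, 0.04, 0, 0, 0, -1, 0, 0, 0.06, 0, 0, 0, -1, 0, 0, 0.05, 0, 0, 0, -1, 0, 0, 0, 0, 0, 0, -1, 0, 0, 0.03, 0, 0, 0, -1, 0, 0, 0.03, 0, 0, 0, -1, 0, 0, 0.02, 0, 0, 0, -1, 0, 0, 0.01, 0, 0, 0, -1, 0, 0, 0, 0, 0, 0, -1])

```text
t: 14.17
tcp_pos: [0.4668, -0.2466, 0.0731]
tool_rot: [0.76, 0.65, -0.001, 0.011]
force: [-3.5, -15.0, 23.9]
finger_gap: 0.082
gripper_force: 62.1
```

```bash
python3 -c "
from h import *
s=manip.sense();print(s['tcp_pos'],s['force'])
plan(at(CAR,-.038,0,.061),CAR[2])"
```

```text
[ 0.46682791 -0.24656658  0.07314158] [ -3.46161652 -15.02460047  23.88396541]
d [ 0.0178 -0.0159  0.0237] n>=0.4 w [0.0026 0.0026 0.0013] n>=0.2
```

Unexpected contact, so I'm backing off and looking.

Request:
servo_tool(commands=[0, 0, -0.04, 0, 0, 0, -1, 0, 0, -0.05, 0, 0, 0, -1, 0, 0, -0.05, 0, 0, 0, -1, 0, 0, -0.05, 0, 0, 0, -1, 0, 0, -0.05, 0, 0, 0, -1, 0, 0, 0, 0, 0, 0, -1])

```text
t: 14.67
tcp_pos: [0.4639, -0.2386, 0.1933]
tool_rot: [0.762, 0.648, 0.001, 0.005]
force: [0.4, 0.3, -0.1]
finger_gap: 0.085
gripper_force: 44.9
```

```bash
python3 -c "
from h import *
p=snap('side');s=manip.sense();print(s['tcp_pos'],s['force'],s['finger_gap'],s['tool_rot'])
carside()
r=R.from_quat(s['tool_rot']);b=p['img'][70:190,230:350,::-1]
b=cv2.convertScaleAbs(cv2.resize(b,None,fx=5,fy=5,interpolation=2),alpha=1.4,beta=10)
f=lambda X:np.round((proj(p,X)-[230,70])*5+2).astype(int)
for x in(-.076,-.038,0,.038,.076): cv2.polylines(b,[f(pose(CAR,np.array([[x,-.047,.05],[x,.047,.05]])))],False,(255,0,0),1)
cv2.polylines(b,[f(s['tcp_pos']+r.apply([[.04,0,.055],[-.04,0,.055],[-.04,0,-.017],[.04,0,-.017]]))],True,(0,0,255),1)
cv2.imwrite('pics/c6.png',b)"
```

```text
[ 0.4628611  -0.23795505  0.19113833] [ 0.19757931 -0.04942243 -0.4956539 ] 0.08165278421133318 [0.76170701 0.64791061 0.00078914 0.00369551]
carrier fit [array([ 0.4996, -0.2416, -0.1507]), np.float64(0.0987)] [246.0, 113.6, 82.1, 56.0] 0.81
```

View pics/c6.png

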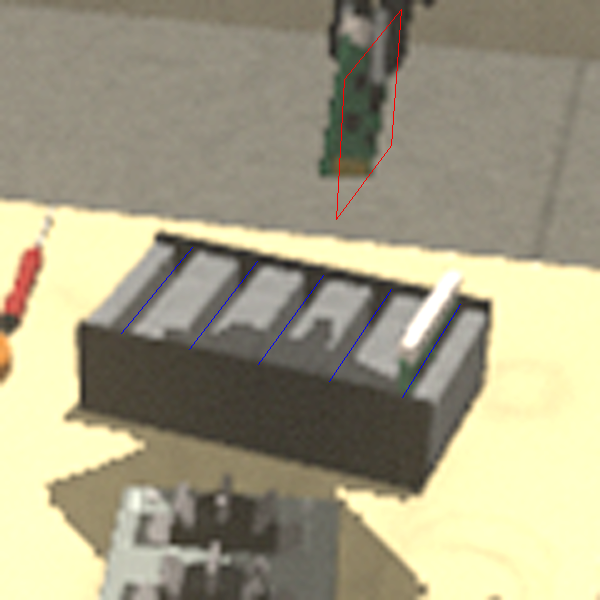

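The board has pivoted in the grip. Its lower edge runs (322,172)–(372,170) instead of (337,218)–(392,145), so its +y end caught the carrier's front wall. I'll measure the tilt and y offset of the held board and of board 0.

```bash
cat >> h.py <<'E'
def held(p=None,x0=(0,0,.054),top=.06):
    """fit held board in grip: offset a along tool x (m), tilt th about tool y, bottom distance b below TCP; green pixels, side view"""
    p=p or snap("side"); s=manip.sense(); r=R.from_quat(s["tool_rot"]); img=cv2.GaussianBlur(p["img"],(3,3),0).astype(int)
    uv=proj(p,s["tcp_pos"])[0]
    m=((img[:,:,1]-img[:,:,0]>6)&(img[:,:,1]-img[:,:,2]>2)); yy,xx=np.mgrid[:384,:512]; m&=(abs(xx-uv[0])<35)&(yy>uv[1]-20)&(yy<uv[1]+45)
    k,lab,st,ce=cv2.connectedComponentsWithStats(m.astype(np.uint8)); m=lab==1+np.argmax(st[1:,4]); print("green",m.sum(),st[1+np.argmax(st[1:,4])])
    big=cv2.resize(m.astype(np.uint8),None,fx=S,fy=S,interpolation=0); piv=np.array([0,0,-.012])
    def cost(w):
        a,th,b=w[0],w[1]/5,w[2]; X=box(.08,.004,0,0)  # corners lower edge
        X=np.array([[e*.04,f*.002,-h] for e in(-1,1) for f in(-1,1) for h in(0,top)])+[a,0,b+.012]
        X=R.from_rotvec([0,th,0]).apply(X)+piv
        h=hullmask(p,s["tcp_pos"]+r.apply(X)); return 1-(h&big).sum()/max(1,(h|big).sum())
    best=None
    for th0 in(-.5,0,.5):
        w0=np.array([x0[0],th0*5,x0[2]]); q=minimize(cost,w0,method="Nelder-Mead",options=dict(initial_simplex=w0+np.array([[0,0,0],[.008,0,0],[0,.8,0],[0,0,.006]]),xatol=1e-4,fatol=1e-4))
        if best is None or q.fun<best.fun: best=q
    print("held: a=%.4f tilt=%.3f b=%.4f cost %.3f"%(best.x[0],best.x[1]/5,best.x[2],best.fun))
E
python3 - <<'E'
from h import *
p=snap("side"); held(p)
print("pred strip b0 in carrier centre",proj(p,at(CAR,-.076,0,.084)),proj(p,at(CAR,-.076,.01,.084)))
strips()
E
```

```text
green 154 [295  80  12  27 154]
held: a=0.0072 tilt=0.465 b=0.0446 cost 0.496
pred strip b0 in carrier centre [[316.89033359 127.85186823]] [[315.61627254 129.81102601]]
blob [128.   64.5] [  75    0   95  171 9734]
blob [316.2 130.7] [311 124  12  16  54]
blob [198.6 157.8] [184 141  36  32 585]
blob [119.8 172.2] [ 94 151  56  48 269]
blob [436.6 230.4] [ 425  190   29   75 1215]
blob [ 28.  220.3] [ 12 202  37  32 562]
blob [195.4 242.9] [185 229  22  29 134]
blob [233.4 254. ] [223 239  21  31 154]
blob [ 64.9 266.2] [ 56 257  15  22  43]
blob [ 87.6 306.4] [ 76 287  25  39 211]
blob [499.9 300.4] [481 287  31  26 496]
```

Request:
servo_tool(commands=[0, 0, 0, 0, -0.018, 0, -1, 0, 0, 0, 0, -0.018, 0, -1, 0, 0, 0, 0, -0.018, 0, -1, 0, 0, 0, 0, -0.018, 0, -1, 0, 0, 0, 0, 0, 0, -1])

```text
t: 15.33
tcp_pos: [0.4594, -0.2342, 0.1846]
tool_rot: [0.741, 0.633, -0.172, 0.142]
force: [-0.1, 0.7, -0.9]
finger_gap: 0.087
gripper_force: 44.9
```

```bash
python3 - <<'E'
from h import *
p=snap("side"); s=manip.sense();print(s['tcp_pos'],s['tool_rot'],R.from_quat(s['tool_rot']).as_matrix().round(3).tolist()); held(p)
for d in manip.silhouettes(p,"board1")[:6]: print(d["box"],round(d["conf"],2),d["pixels"].sum())
r=R.from_quat(s['tool_rot']);b=p['img'][60:180,250:350,::-1]
cv2.imwrite('pics/c7.png',cv2.convertScaleAbs(cv2.resize(b,None,fx=5,fy=5,interpolation=2),alpha=1.4,beta=10))
E
```

```text
[ 0.4598638  -0.23506454  0.18499291] [ 0.74151675  0.63333354 -0.17059809  0.14120138] [[0.14, 0.987, -0.074], [0.891, -0.158, -0.425], [-0.432, -0.007, -0.902]]
green 121 [297  90  12  25 121]
held: a=-0.0080 tilt=0.929 b=0.0591 cost 0.595
[185.2, 228.9, 25.8, 43.8] 0.93 652
[293.7, 85.6, 15.6, 30.2] 0.83 291
[310.3, 125.3, 13.2, 23.6] 0.43 136
```

View pics/c7.png

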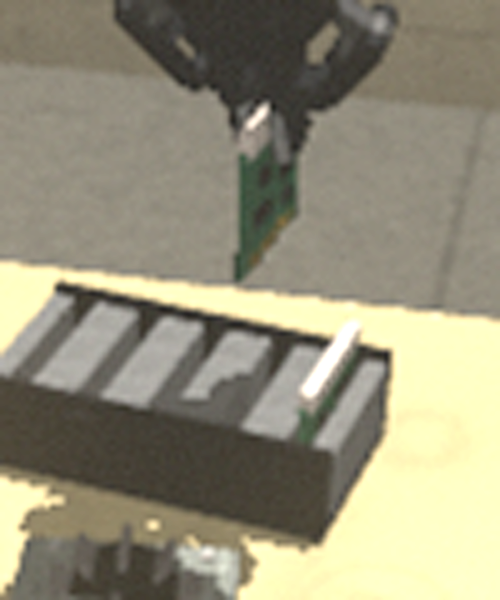

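Now the board hangs upright. Its near edge is at (240,160)–(238,278) and its lower edge runs to (295,212). I'll fit its place with the network's mask.

```bash
cat >> h.py <<'E'
def held2(x0,verbose=True):
    """world fit of held board from side silhouette: centre y, bottom z, tilt (about x-ish axis); x taken from the TCP line"""
    p=snap("side"); s=manip.sense(); r=R.from_quat(s["tool_rot"]).as_matrix(); h=np.arctan2(r[1,1],r[0,1]); t=s["tcp_pos"]
    uv=proj(p,t)[0]; l=[d for d in manip.silhouettes(p,"board1") if abs(d["box"][0]+d["box"][2]/2-uv[0])<15 and d["box"][1]<uv[1]+8]
    m=l[0]["pixels"]; big=cv2.resize(m.astype(np.uint8),None,fx=S,fy=S,interpolation=0)
    ex=np.array([np.cos(h),np.sin(h),0]); ey=np.array([-np.sin(h),np.cos(h),0])
    def pts(w):
        a,b,th=w[0],w[1],w[2]/5; X=np.array([[f*.002,e*.04,q] for e in(-1,1) for f in(-1,1) for q in(0,.072)]); 
        X=R.from_rotvec([th,0,0]).apply(X-[0,0,.066])+[0,0,.066]
        return t+X[:,:1]*ex+(X[:,1:2]+a)*ey+np.c_[X[:,2]*0,X[:,2]*0,X[:,2]-b]
    def cost(w): 
        q=hullmask(p,pts(w)); return 1-(q&big).sum()/max(1,(q|big).sum())
    w0=np.array(x0,float); q=minimize(cost,w0,method="Nelder-Mead",options=dict(initial_simplex=w0+np.array([[0,0,0],[.008,0,0],[0,.008,0],[0,0,.5]]),xatol=1e-4,fatol=1e-4))
    w=q.x; c=t+w[0]*ey; print("held: along-y offset %.4f, bottom %.4f below tcp, tilt %.3f, cost %.3f; board centre xy"%(w[0],w[1],w[2]/5,q.fun),c[:2].round(4),"heading",h.round(3),l[0]["box"]); return c,w
E
python3 - <<'E'
from h import *
for th in(0,.5): held2([0,.05,th])
E
```

```text
held: along-y offset 0.0018, bottom 0.0573 below tcp, tilt 0.131, cost 0.309; board centre xy [ 0.4611 -0.2358] heading -0.162 [296.2, 84.2, 13.0, 30.5]
held: along-y offset 0.0049, bottom 0.0521 below tcp, tilt 0.073, cost 0.357; board centre xy [ 0.4618 -0.2339] heading -0.165 [298.4, 83.5, 11.3, 30.7]
```

```bash
python3 - <<'E'
from h import *
p=snap("side"); t=manip.sense()["tcp_pos"]; h=-.165; ey=np.array([-np.sin(h),np.cos(h),0]); U=np.array([0,0,1])
for b in(.052,.055,.058):
    for a in (0,.006,.012): print(b,a,[proj(p,t+(a+e)*ey-b*U)[0].round(1).tolist() for e in(.04,-.04)], proj(p,t+(a+.04)*ey+(.072-b)*U)[0].round(1))
print("obs near bottom 297.6,115.6  far bottom 309,102.4; near top 299?,  b0 strip near end", (np.array([305,395])/5+[250,60]))
for a in(0,.006): print(proj(p,at(CAR,-.076,.038+a,.078)))
E
```

```text
0.052 0 [[297.8, 113.5], [308.9, 98.8]] [299.2  85.4]
0.052 0.006 [[297.0, 114.7], [308.1, 99.9]] [298.3  86.5]
0.052 0.012 [[296.1, 115.9], [307.3, 100.9]] [297.3  87.6]
0.055 0 [[297.8, 114.6], [308.8, 99.9]] [299.1  86.6]
0.055 0.006 [[296.9, 115.8], [308.0, 100.9]] [298.2  87.7]
0.055 0.012 [[296.0, 117.0], [307.2, 102.0]] [297.3  88.9]
0.058 0 [[297.7, 115.7], [308.7, 101.0]] [299.1  87.9]
0.058 0.006 [[296.9, 116.9], [307.9, 102.0]] [298.2  89. ]
0.058 0.012 [[296.0, 118.1], [307.2, 103.1]] [297.2  90.1]
obs near bottom 297.6,115.6  far bottom 309,102.4; near top 299?,  b0 strip near end [311. 139.]
[[311.80349436 137.54122371]]
[[311.00423373 138.77772655]]
```

```bash
sed -i 's/RACK=np.array(\[[^]]*\])/RACK=np.array([.5006,.2155,-.1177])/' h.py; cat >> h.py <<'E'
def planT(pos):
    s=manip.sense(); r=R.from_quat(s["tool_rot"]); d=r.inv().apply(np.array(pos)-s["tcp_pos"])/.5; print("tcp",s["tcp_pos"].round(4),"f",s["force"].round(1),"dT",d.round(4)); return d
E
python3 -c "
from h import *
planT(at(CAR,-.038,-.007,.185));planT(at(CAR,-.038,-.007,.08))"
```

```text
tcp [ 0.4609 -0.2391  0.1875] f [-0.7  0.6  0.3] dT [-0.0063 -0.0014  0.0085]
tcp [ 0.4609 -0.2391  0.1875] f [-0.7  0.6  0.3] dT [ 0.0848 -0.0015  0.1977]
```

Request:
servo_tool(commands=[0, 0, 0, 0, 0, 0, -1, 0, 0, 0, 0, 0, 0, -1])

```text
t: 15.85
tcp_pos: [0.4608, -0.2388, 0.1875]
tool_rot: [0.744, 0.63, -0.17, 0.144]
force: [-0.2, 0.2, 0.3]
finger_gap: 0.084
gripper_force: 44.9
```

Request:
servo_tool(commands=[0, 0, 0, 0, 0, 0, -1, 0, 0, 0, 0, 0, 0, -1])

```text
t: 16.02
tcp_pos: [0.4608, -0.2383, 0.1874]
tool_rot: [0.743, 0.631, -0.17, 0.144]
force: [0.7, 1.1, -0.7]
finger_gap: 0.088
gripper_force: 44.9
```

```bash
python3 -c "
from h import *
planT(at(CAR,-.038,-.007,.08))"
```

```text
tcp [ 0.4608 -0.2383  0.1874] f [ 0.7  1.1 -0.7] dT [ 0.0833 -0.001   0.1983]
```

Request:
servo_tool(commands=[0.018, -0.001, 0.043, 0, 0, 0, -1, 0.018, 0, 0.043, 0, 0, 0, -1, 0, 0, 0, 0, 0, 0, -1, 0, 0, 0, 0, 0, 0, -1, 0, 0, 0, 0, 0, 0, -1])

```text
t: 16.43
tcp_pos: [0.4604, -0.2406, 0.1414]
tool_rot: [0.743, 0.631, -0.17, 0.144]
force: [0.8, 0.3, -0.1]
finger_gap: 0.085
gripper_force: 44.9
```

Request:
servo_tool(commands=[0.0175, 0, 0.041, 0, 0, 0, -1, 0.0175, 0, 0.041, 0, 0, 0, -1, 0, 0, 0, 0, 0, 0, -1, 0, 0, 0, 0, 0, 0, -1])

```text
t: 16.77
tcp_pos: [0.4612, -0.2431, 0.0978]
tool_rot: [0.743, 0.631, -0.17, 0.146]
force: [0.2, -0.1, -0.6]
finger_gap: 0.09
gripper_force: 51.7
```

```bash
python3 -c "
from h import *
planT(at(CAR,-.038,-.007,.062))"
```

```text
tcp [ 0.4612 -0.2431  0.0978] f [ 0.2 -0.1 -0.6] dT [ 0.0298 -0.0037  0.0652]
```

Request:
servo_tool(commands=[0.01, -0.002, 0.02, 0, 0, 0, -1, 0.01, 0, 0.02, 0, 0, 0, -1, 0, 0, 0, 0, 0, 0, -1, 0, 0, 0, 0, 0, 0, -1])

```text
t: 17.1
tcp_pos: [0.4593, -0.2422, 0.0762]
tool_rot: [0.743, 0.63, -0.17, 0.146]
force: [-2.9, 3.7, 5.2]
finger_gap: 0.086
gripper_force: 59.6
```

```bash
python3 -c "
from h import *
planT(at(CAR,-.038,-.007,.062))"
```

```text
tcp [ 0.4593 -0.2422  0.0762] f [-2.9  3.7  5.2] dT [0.0099 0.0005 0.0268]
```

Request:
servo_tool(commands=[0.005, 0, -0.002, 0, 0, 0, -1, 0.006, 0, 0.0125, 0, 0, 0, -1, 0, 0, 0, 0, 0, 0, -1, 0, 0, 0, 0, 0, 0, -1])

```text
t: 17.43
tcp_pos: [0.4597, -0.241, 0.0722]
tool_rot: [0.742, 0.63, -0.172, 0.147]
force: [-4.5, 5.1, 26.0]
finger_gap: 0.084
gripper_force: 65.6
```

```bash
python3 -c "
from h import *
planT(at(CAR,-.038,-.007,.062))"
```

```text
tcp [ 0.4597 -0.241   0.0722] f [-4.5  5.1 26. ] dT [0.0043 0.0001 0.0206]
```

Request:
servo_tool(commands=[-0.003, 0, -0.006, 0, 0, 0, -1, 0, 0, 0, 0, 0, 0, -0.4, 0, 0, 0, 0, 0, 0, -0.4, 0, 0, 0, 0, 0, 0, -0.4, -0.01, 0, -0.02, 0, 0, 0, -0.4, -0.025, 0, -0.05, 0, 0, 0, -0.4, -0.025, 0, -0.05, 0, 0, 0, -0.4, 0, 0, 0, 0, 0.018, 0, -0.4, 0, 0, 0, 0, 0.018, 0, -0.4, 0, 0, 0, 0, 0.018, 0, -0.4, 0, 0, 0, 0, 0.018, 0, -0.4])

```text
t: 18.35
tcp_pos: [0.4585, -0.2397, 0.1374]
tool_rot: [0.762, 0.647, -0.014, 0.01]
force: [-0.9, 0.0, -0.6]
finger_gap: 0.306
gripper_force: 0.0
```

Request:
servo_tool(commands=[0, 0, 0, 0, 0, 0, -0.4, 0, 0, 0, 0, 0, 0, -0.4, 0, 0, 0, 0, 0, 0, -0.4])

```text
t: 18.6
tcp_pos: [0.4569, -0.2398, 0.136]
tool_rot: [0.763, 0.646, -0.018, 0.01]
force: [-0.5, 0.1, -0.3]
finger_gap: 0.3
gripper_force: 0.0
```

```bash
python3 - <<'E'
from h import *
p=snap("side"); s=manip.sense();print(s['tcp_pos'],s['tool_rot']); carside()
b=p['img'][100:170,240:340,::-1]
b=cv2.convertScaleAbs(cv2.resize(b,None,fx=7,fy=7,interpolation=2),alpha=1.4,beta=10)
f=lambda X:np.round((proj(p,X)-[240,100])*7+3).astype(int)
for x in(-.076,-.038): cv2.polylines(b,[f(pose(CAR,np.array([[x,-.038,.078],[x,.038,.078],[x,.038,.066]])))],False,(255,0,0),1)
cv2.imwrite('pics/c8.png',b)
plan(at(CAR,-.038,0,.115),CAR[2])
E
```

```text
[ 0.45698533 -0.23906916  0.13593712] [ 0.7625887   0.64657809 -0.01737945  0.00965452]
carrier fit [array([ 0.5041, -0.1988, -0.1456]), np.float64(0.1739)] [238.1, 122.1, 87.5, 54.8] 0.81
d [0.0065 0.0059 0.0419] n>=0.5 w [-0.0011  0.0061  0.0003] n>=0.3
```

View pics/c8.png

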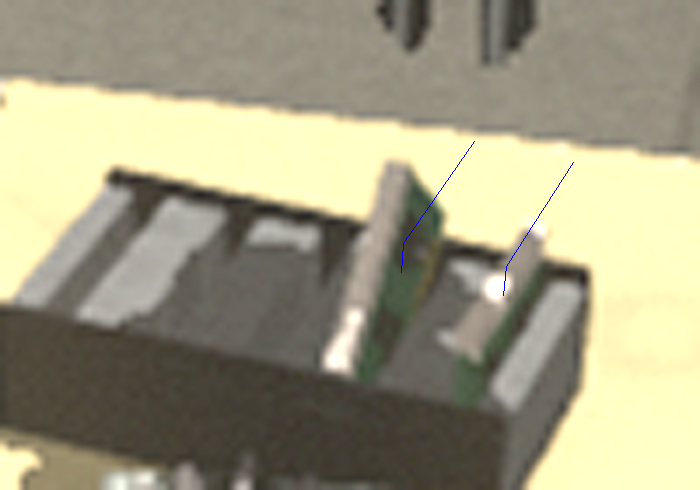

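The carrier has been knocked about 4 cm in +y. Board 1 now leans with its −y end up on the far wall: its strip runs from (395,170) to (340,365) in the crop. I'll move the arm clear and measure both again.

Request:
servo_tool(commands=[0.03, 0, -0.06, 0, 0.006, 0, -0.4, 0.08, -0.006, 0, 0, 0, 0, -0.4, 0.08, -0.006, 0, 0, 0, 0, -0.4, 0.08, -0.006, 0, 0, 0, 0, -0.4, 0.08, -0.006, 0, 0, 0, 0, -0.4, 0.08, -0.006, 0, 0, 0, 0, -0.4, 0.08, -0.006, 0, 0, 0, 0, -0.4, 0.08, -0.006, 0, 0, 0, 0, -0.4, 0.08, -0.006, 0, 0, 0, 0, -0.4, 0.08, -0.006, 0, 0, 0, 0, -0.4, 0, 0, 0, 0, 0, 0, -0.4, 0, 0, 0, 0, 0, 0, -0.4])

```text
t: 19.75
tcp_pos: [0.4921, 0.1382, 0.1656]
tool_rot: [0.761, 0.649, -0.002, -0.002]
force: [-0.0, 0.8, -0.3]
finger_gap: 0.302
gripper_force: 0.0
```

```bash
python3 - <<'E'
from h import *
P={n:snap(n) for n in("side","top")}; C0=[.504,-.2,-.15]
it=[]
for n,p in P.items():
    for d in manip.silhouettes(p,"carrier")[:2]: print(n,d["box"],round(d["conf"],2),d["pixels"].sum())
    d=manip.silhouettes(p,"carrier")[0]; it.append((p,d["pixels"])); print(fitbox(it[-1:],box(.192,.108,0,.054),C0))
    for d in manip.silhouettes(p,"board1")[:7]: print("  b",d["box"],round(d["conf"],2),d["pixels"].sum())
print(fitbox(it,box(.192,.108,0,.054),C0))
a=P["side"]["img"][100:170,240:340,::-1];b=P["top"]["img"][150:250,270:370,::-1]
cv2.imwrite('pics/c9.png',cv2.convertScaleAbs(np.hstack([cv2.resize(a,(400,280),interpolation=2),cv2.resize(b,(280,280),interpolation=2)]),alpha=1.3))
E
```

```text
side [243.5, 127.5, 83.2, 51.3] 0.71 1426
(array([ 0.50282997, -0.2026504 , -0.16663436]), np.float64(0.5701371982864368))
  b [224.7, 237.2, 21.9, 46.9] 0.82 612
  b [284.8, 126.2, 19.9, 27.4] 0.77 275
  b [306.4, 134.5, 13.7, 21.2] 0.74 163
  b [185.9, 226.9, 22.2, 47.5] 0.66 691
top [296.9, 160.2, 39.5, 71.5] 0.7 2275
top [259.8, 190.7, 11.0, 27.3] 0.33 201
(array([ 0.503113  , -0.20354663, -0.16072663]), np.float64(0.15463646572527656))
  b [301.4, 200.2, 32.6, 8.7] 0.73 200
  b [304.7, 218.0, 26.1, 2.6] 0.43 93
  b [226.5, 198.1, 13.5, 25.3] 0.42 182
(array([ 0.5025884 , -0.20342455, -0.15980621]), np.float64(0.7259031207629509))
```

View pics/c9.png

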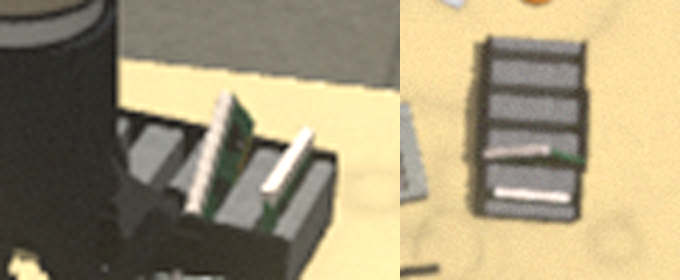

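```bash
sed -i 's/CAR=np.array(\[[^]]*\])/CAR=np.array([.5027,-.2034,-.160])/' h.py; python3 - <<'E'
from h import *
from scipy.optimize import least_squares
P={n:snap(n) for n in("side","top")}
for a,b in(((288.2,152.2),(300.4,204.6)),((296.3,124.0),(322.9,202.9))):
    f=lambda X:np.r_[proj(P["side"],X)[0]-a,proj(P["top"],X)[0]-b]
    r=least_squares(f,[.46,-.22,.08]); print(r.x.round(4),r.fun.round(1))
print("slot1",at(CAR,-.038,.038,.078),at(CAR,-.038,-.038,.078),"slot1 centre",at(CAR,-.038,0,0))
E
```

```text
[ 0.4776 -0.1511  0.0551] [ 0.3  0.1 -0.1 -0.4]
[ 0.4702 -0.2092  0.1006] [ 0.5  0.1 -0.1 -0.6]
slot1 [ 0.47123946 -0.15983127  0.078     ] [ 0.45913127 -0.23486054  0.078     ] slot1 centre [ 0.46518536 -0.19734591  0.        ]
```

```bash
python3 - <<'E'
from h import *
plan([.474,-.14,.16],-.135)
E
```

```text
d [-0.5474  0.0532  0.0118] n>=6.6 w [-0.0009  0.0001 -0.0051] n>=0.3
```

Request:
servo_tool(commands=[-0.06, 0.006, 0, 0, 0, -0.005, -0.4, -0.08, 0.008, 0, 0, 0, 0, -0.4, -0.08, 0.008, 0, 0, 0, 0, -0.4, -0.08, 0.008, 0, 0, 0, 0, -0.4, -0.08, 0.008, 0, 0, 0, 0, -0.4, -0.08, 0.008, 0, 0, 0, 0, -0.4, -0.087, 0.007, 0, 0, 0, 0, -0.4, 0, 0, 0, 0, -0.0175, 0, -0.4, 0, 0, 0, 0, -0.0175, 0, -0.4, 0, 0, 0, 0, -0.0175, 0, -0.4, 0, 0, 0, 0, -0.0175, 0, -0.4, 0, 0, 0, 0, -0.0175, 0, -0.4])

```text
t: 21.25
tcp_pos: [0.4825, -0.1386, 0.1668]
tool_rot: [0.724, 0.632, -0.207, 0.18]
force: [0.2, -0.7, -0.5]
finger_gap: 0.3
gripper_force: 0.0
```

Request:
servo_tool(commands=[0, 0, 0, 0, -0.0175, 0, -0.4, 0, 0, 0, 0, 0, 0, -0.4, 0, 0, 0, 0, 0, 0, -0.4, 0, 0, 0, 0, 0, 0, -0.4])

```text
t: 21.58
tcp_pos: [0.4822, -0.1377, 0.1659]
tool_rot: [0.712, 0.623, -0.245, 0.211]
force: [0.2, -0.8, 0.3]
finger_gap: 0.301
gripper_force: 0.0
```

```bash
python3 - <<'E'
from h import *
s=manip.sense();r=R.from_quat(s['tool_rot']).as_matrix();print(r.round(3).tolist(),s['q'].round(2),s['t'])
C=np.array([.474,-.180,.078]);z=r[:,2]
planT(C-z*.04);planT(C+z*.019)
E
```

```text
[[0.103, 0.991, -0.086], [0.784, -0.134, -0.606], [-0.612, -0.005, -0.791]] [-0.14  0.57  1.83 -0.86  0.95  0.59] 21.5833
tcp [ 0.4822 -0.1377  0.1659] f [ 0.2 -0.8  0.3] dT [ 0.0395 -0.0041  0.1117]
tcp [ 0.4822 -0.1377  0.1659] f [ 0.2 -0.8  0.3] dT [ 0.0395 -0.0041  0.2297]
```

Request:
servo_tool(commands=[0.0135, -0.001, 0.037, 0, 0, 0, -0.4, 0.013, -0.0015, 0.037, 0, 0, 0, -0.4, 0.013, -0.0015, 0.037, 0, 0, 0, -0.4, 0, 0, 0, 0, 0, 0, -0.4, 0, 0, 0.04, 0, 0, 0, -0.4, 0, 0, 0.04, 0, 0, 0, -0.4, 0, 0, 0.035, 0, 0, 0, -0.4, 0, 0, 0, 0, 0, 0, -0.4])

```text
t: 22.25
tcp_pos: [0.4716, -0.1924, 0.0639]
tool_rot: [0.713, 0.622, -0.246, 0.21]
force: [-0.6, 0.2, -0.5]
finger_gap: 0.299
gripper_force: 0.0
```

Request:
servo_tool(commands=[0, 0, 0, 0, 0, 0, -1, 0, 0, 0, 0, 0, 0, -1, 0, 0, 0, 0, 0, 0, -1, 0, 0, 0, 0, 0, 0, -1, 0, 0, 0, 0, 0, 0, -1], force=60)

```text
t: 22.67
tcp_pos: [0.473, -0.1903, 0.0656]
tool_rot: [0.711, 0.623, -0.246, 0.212]
force: [-0.4, -1.9, 2.0]
finger_gap: 0.08
gripper_force: 59.0
```

Request:
servo_tool(commands=[-0.02, 0, -0.026, 0, 0, 0, -1, -0.04, 0, -0.052, 0, 0, 0, -1, -0.04, 0, -0.052, 0, 0, 0, -1, -0.04, 0, -0.052, 0, 0, 0, -1, 0, 0, 0, 0, 0.0175, 0, -1, 0, 0, 0, 0, 0.0175, 0, -1, 0, 0, 0, 0, 0.0175, 0, -1, 0, 0, 0, 0, 0.0175, 0, -1, 0, 0, 0, 0, 0.0175, 0, -1, 0, 0, 0, 0, 0.0175, 0, -1, 0, 0, 0, 0, 0, 0, -1, 0, 0, 0, 0, 0, 0, -1])

```text
t: 23.67
tcp_pos: [0.4728, -0.1909, 0.1795]
tool_rot: [0.754, 0.657, -0.003, -0.001]
force: [-0.1, 0.4, -0.9]
finger_gap: 0.084
gripper_force: 58.9
```

Request:
servo_tool(commands=[0, 0, 0, 0, 0, 0, -1, 0, 0, 0, 0, 0, 0, -1, 0, 0, 0, 0, 0, 0, -1])

```text
t: 23.92
tcp_pos: [0.4729, -0.1882, 0.179]
tool_rot: [0.752, 0.659, -0.002, -0.002]
force: [-0.1, -0.6, -0.9]
finger_gap: 0.078
gripper_force: 58.9
```

```bash
python3 - <<'E'
from h import *
s=manip.sense();r=R.from_quat(s['tool_rot']).as_matrix();print(r.round(3).tolist(),s['tcp_pos'])
for w in([0,.053,0],[0,.053,1],[0,.053,-1],[.01,.05,0]): held2(w)
carside()
E
```

```text
[[0.131, 0.991, -0.007], [0.991, -0.131, 0.0], [-0.001, -0.007, -1.0]] [ 0.47285118 -0.18817476  0.1789832 ]
held: along-y offset -0.0013, bottom 0.0522 below tcp, tilt 0.038, cost 0.351; board centre xy [ 0.4728 -0.1897] heading -0.132 [286.0, 91.0, 15.2, 35.0]
held: along-y offset -0.0013, bottom 0.0531 below tcp, tilt 0.043, cost 0.351; board centre xy [ 0.473  -0.1901] heading -0.132 [286.7, 92.0, 14.1, 34.7]
held: along-y offset -0.0013, bottom 0.0507 below tcp, tilt -0.077, cost 0.371; board centre xy [ 0.473  -0.1906] heading -0.133 [289.1, 94.1, 11.4, 31.5]Traceback (most recent call last):
  File "<stdin>", line 3, in <module>
  File "h.py", line 83, in held2
    m=l[0]["pixels"]; big=cv2.resize(m.astype(np.uint8),None,fx=S,fy=S,interpolation=0)
      ~^^^
IndexError: list index out of range
```

```bash
python3 - <<'E'
from h import *
carside(); plan(at(CAR,-.038,0,.12),CAR[2])
E
```

```text
carrier fit [array([ 0.5046, -0.2004, -0.1544]), np.float64(0.1224)] [238.1, 125.2, 87.6, 52.5] 0.73
d [-0.0169 -0.013   0.1186] n>=1.4 w [-0.0009  0.0001  0.0042] n>=0.2
```

Request:
servo_tool(commands=[-0.014, -0.012, 0, 0, 0, 0.004, -1, 0, 0, 0.06, 0, 0, 0, -1, 0, 0, 0.058, 0, 0, 0, -1, 0, 0, 0, 0, 0, 0, -1, 0, 0, 0, 0, 0, 0, -1, 0, 0, 0, 0, 0, 0, -1])

```text
t: 24.92
tcp_pos: [0.4662, -0.1966, 0.1211]
tool_rot: [0.761, 0.648, -0.002, -0.001]
force: [0.6, -0.7, 0.2]
finger_gap: 0.082
gripper_force: 58.9
```

```bash
sed -i 's/CAR=np.array(\[[^]]*\])/CAR=np.array([.5035,-.202,-.158])/' h.py;python3 - <<'E'
from h import *
plan(at(CAR,-.038,0,.085),CAR[2]); print(manip.sense()['tcp_pos']); p=snap("side")
s=manip.sense(); t=s['tcp_pos']
b=p['img'][110:160,260:335,::-1]
print("board near/far bottom",((proj(p,[t+[.006,.04,-.053],t+[-.006,-.04,-.053]])-[260,110])*8).round(),"slot edges",((proj(p,pose(CAR,np.array([[-.032,.047,.05],[-.032,-.047,.05],[-.044,.047,.05],[-.044,-.047,.05]])))-[260,110])*8).round().tolist())
cv2.imwrite('pics/c10.png',cv2.convertScaleAbs(cv2.resize(b,None,fx=8,fy=8,interpolation=2),alpha=1.5,beta=10))
E
```

```text
d [ 0.0011 -0.0003  0.0722] n>=0.9 w [-0.0007  0.0002 -0.0003] n>=0.0
[ 0.46619236 -0.19659034  0.12111134]
board near/far bottom [[250. 293.]
 [337. 161.]] slot edges [[222.0, 352.0], [326.0, 198.0], [259.0, 361.0], [361.0, 206.0]]
```

Request:
servo_tool(commands=[0, 0, 0.025, 0, 0, 0, -1, 0, 0, 0.025, 0, 0, 0, -1, 0, 0, 0.022, 0, 0, 0, -1, 0, 0, 0, 0, 0, 0, -1])

```text
t: 25.3
tcp_pos: [0.4657, -0.196, 0.0844]
tool_rot: [0.761, 0.649, -0.002, -0.002]
force: [0.3, 0.8, -1.2]
finger_gap: 0.081
gripper_force: 58.9
```

Request:
servo_tool(commands=[0, 0, 0.02, 0, 0, 0, -1, 0, 0, 0.02, 0, 0, 0, -1, 0, 0, 0, 0, 0, 0, -1, 0, 0, 0, 0, 0, 0, -1])

```text
t: 25.63
tcp_pos: [0.4656, -0.196, 0.0641]
tool_rot: [0.761, 0.649, -0.002, -0.002]
force: [0.5, 0.3, 0.1]
finger_gap: 0.075
gripper_force: 58.9
```

Request:
servo_tool(commands=[0, 0, 0.007, 0, 0, 0, -1, 0, 0, 0.004, 0, 0, 0, -1, 0, 0, 0, 0, 0, 0, -1, 0, 0, 0, 0, 0, 0, -1])

```text
t: 25.97
tcp_pos: [0.4656, -0.1959, 0.0589]
tool_rot: [0.761, 0.649, -0.002, -0.002]
force: [-0.3, 0.2, -0.2]
finger_gap: 0.081
gripper_force: 58.9
```

Request:
servo_tool(commands=[0, 0, 0.003, 0, 0, 0, -1, 0, 0, 0.003, 0, 0, 0, -1, 0, 0, 0, 0, 0, 0, -1])

```text
t: 26.22
tcp_pos: [0.4657, -0.1961, 0.0559]
tool_rot: [0.761, 0.649, -0.002, -0.002]
force: [0.2, 0.7, 1.4]
finger_gap: 0.081
gripper_force: 59.3
```

Request:
servo_tool(commands=[0, 0, 0.002, 0, 0, 0, -1, 0, 0, 0, 0, 0, 0, -0.4, 0, 0, 0, 0, 0, 0, -0.4, 0, 0, 0, 0, 0, 0, -0.4, 0, 0, 0, 0, 0, 0, -0.4, 0, 0, -0.03, 0, 0, 0, -0.4, 0, 0, -0.08, 0, 0, 0, -0.4, 0, 0, -0.08, 0, 0, 0, -0.4, 0, 0, 0, 0, 0, 0, -0.4])

```text
t: 26.97
tcp_pos: [0.4698, -0.1983, 0.1557]
tool_rot: [0.761, 0.649, -0.0, 0.004]
force: [1.2, -0.2, 0.6]
finger_gap: 0.3
gripper_force: 0.0
```

Request:
servo_tool(commands=[0.06, -0.006, 0, 0, 0, 0, -0.4, 0.078, -0.006, 0, 0, 0, 0, -0.4, 0.078, -0.006, 0, 0, 0, 0, -0.4, 0.078, -0.006, 0, 0, 0, 0, -0.4, 0.078, -0.006, 0, 0, 0, 0, -0.4, 0.078, -0.006, 0, 0, 0, 0, -0.4, 0.078, -0.006, 0, 0, 0, 0, -0.4, 0.078, -0.006, 0, 0, 0, 0, -0.4, 0.078, -0.006, 0, 0, 0, 0, -0.4, 0.078, -0.004, 0, 0, 0, -0.003, -0.4, 0.062, -0.002, 0, 0, 0, -0.0035, -0.4, 0, 0, 0, 0, 0, 0, -0.4])

```text
t: 27.97
tcp_pos: [0.5014, 0.221, 0.1495]
tool_rot: [0.746, 0.666, -0.0, -0.002]
force: [0.9, -0.8, -0.3]
finger_gap: 0.298
gripper_force: 0.0
```

Request:
servo_tool(commands=[0, 0, 0, 0, 0, 0, -0.4, 0, 0, 0, 0, 0, 0, -0.4, 0, 0, 0, 0, 0, 0, -0.4])

```text
t: 28.22
tcp_pos: [0.5005, 0.2145, 0.1493]
tool_rot: [0.748, 0.664, -0.003, -0.002]
force: [-0.3, -0.4, 0.6]
finger_gap: 0.299
gripper_force: 0.0
```

```bash
python3 - <<'E'
from h import *
plan(at(RACK,0,0,.0605),RACK[2]); print(manip.sense()['tcp_pos']); p=snap("top")
for d in manip.silhouettes(p,"board1")[:6]:
    ys,xs=np.nonzero(d["pixels"]); print(d["box"],round(d["conf"],2),"top",ground(p,(xs.mean(),ys.mean()),.08)[:2].round(4))
print("slots",[at(CAR,x,0,0)[:2].round(4).tolist() for x in(-.076,-.038)])
d=manip.silhouettes(p,"carrier")[0];print(fitbox([(p,d["pixels"])],box(.192,.108,0,.054),CAR))
strips()
E
```

```text
d [0.0022 0.001  0.1777] n>=2.1 w [-0.0011  0.0002 -0.0003] n>=0.1
[0.5005451  0.21449082 0.14934607]
[171.2, 177.7, 22.4, 10.2] 0.57 top [0.5651 0.1855]
[303.3, 216.9, 28.9, 6.0] 0.49 top [ 0.4236 -0.1883]
slots [[0.4284, -0.19], [0.466, -0.196]]
(array([ 0.50211143, -0.20363665, -0.15480443]), np.float64(0.13925262729514276))
blob [128.   64.8] [  74    0   96  171 9778]
blob [298.  135.2] [292 127  13  16  62]
blob [311.1 140. ] [305 132  14  16  69]
blob [192.3 155.1] [184 141  18  27 315]
blob [119.8 172.3] [ 94 150  57  49 284]
blob [282.9 199.4] [253 169  44  49 453]
blob [445.1 244.3] [ 425  190   56  116 3394]
blob [ 27.9 220.1] [ 11 203  38  31 608]
blob [199.3 237.1] [192 229  15  17  79]
blob [238.8 244.5] [235 239   9  12  58]
blob [317.1 246.2] [312 243  11   8  62]
blob [ 64.8 266.9] [ 54 257  17  23  56]
blob [ 43.7 272.1] [ 39 260  14  21  51]
blob [ 87.6 306.6] [ 76 287  25  39 222]
```

Request:
servo_tool(commands=[0.002, 0.001, 0.03, 0, 0, 0, -0.4, 0, 0, 0.05, 0, 0, 0, -0.4, 0, 0, 0.05, 0, 0, 0, -0.4, 0, 0, 0.03, 0, 0, 0, -0.4, 0, 0, 0.018, 0, 0, 0, -0.4, 0, 0, 0, 0, 0, 0, -0.4, 0, 0, 0, 0, 0, 0, -0.4, 0, 0, 0, 0, 0, 0, -1, 0, 0, 0, 0, 0, 0, -1, 0, 0, 0, 0, 0, 0, -1, 0, 0, 0, 0, 0, 0, -1, 0, 0, 0, 0, 0, 0, -1], force=60)

```text
t: 29.42
tcp_pos: [0.5021, 0.2168, 0.0619]
tool_rot: [0.748, 0.664, -0.001, -0.001]
force: [-0.1, 0.8, 6.6]
finger_gap: 0.074
gripper_force: 60.0
```

Request:
servo_tool(commands=[0, 0, -0.03, 0, 0, 0, -1, 0, 0, -0.055, 0, 0, 0, -1, 0, 0, -0.055, 0, 0, 0, -1, 0, 0, -0.055, 0, 0, 0, -1, 0, 0, -0.055, 0, 0, 0, -1, 0, 0, 0, 0, 0, 0, -1])

```text
t: 29.92
tcp_pos: [0.5051, 0.2175, 0.191]
tool_rot: [0.747, 0.664, 0.003, 0.001]
force: [1.1, 0.1, -0.3]
finger_gap: 0.074
gripper_force: 59.2
```

```bash
python3 - <<'E'
from h import *
s=manip.sense();print(s['tcp_pos'],s['finger_gap']);plan(at(CAR,0,0,.19),CAR[2])
E
```

```text
[0.50510575 0.21748081 0.19102963] 0.07448225994475453
d [-0.8335  0.0954 -0.    ] n>=10.1 w [ 0.0008 -0.0005  0.0064] n>=0.3
```

Request:
servo_tool(commands=[-0.06, 0.008, 0, 0, 0, 0, -1, -0.078, 0.009, 0, 0, 0, 0, -1, -0.078, 0.009, 0, 0, 0, 0, -1, -0.078, 0.009, 0, 0, 0, 0, -1, -0.078, 0.009, 0, 0, 0, 0, -1, -0.078, 0.009, 0, 0, 0, 0, -1, -0.078, 0.009, 0, 0, 0, 0, -1, -0.078, 0.009, 0, 0, 0, 0, -1, -0.078, 0.009, 0, 0, 0, 0, -1, -0.075, 0.008, 0, 0, 0, 0.003, -1, -0.07, 0.005, 0, 0, 0, 0.0034, -1, 0, 0, 0, 0, 0, 0, -1])

```text
t: 30.92
tcp_pos: [0.4991, -0.2073, 0.1853]
tool_rot: [0.763, 0.647, -0.002, 0.001]
force: [0.8, 0.7, -1.0]
finger_gap: 0.076
gripper_force: 59.2
```

Request:
servo_tool(commands=[0, 0, 0, 0, 0, 0, -1, 0, 0, 0, 0, 0, 0, -1, 0, 0, 0, 0, 0, 0, -1])

```text
t: 31.17
tcp_pos: [0.4979, -0.1988, 0.1851]
tool_rot: [0.76, 0.649, -0.002, -0.003]
force: [-0.6, 0.1, 0.7]
finger_gap: 0.078
gripper_force: 59.2
```

```bash
python3 - <<'E'
from h import *
s=manip.sense();print(s['tcp_pos'],s['finger_gap']);plan(at(CAR,0,0,.085),CAR[2])
try: held2([0,.053,0])
except Exception as e: print(e)
carside()
E
```

```text
[ 0.49786462 -0.19879585  0.18511313] 0.07791719544601508
d [-0.0047  0.0136  0.2001] n>=2.4 w [-0.0011 -0.0001  0.0002] n>=0.1
held: along-y offset -0.0086, bottom 0.0602 below tcp, tilt 0.018, cost 0.301; board centre xy [ 0.4967 -0.2072] heading -0.156 [279.0, 88.6, 14.6, 30.8]
carrier fit [array([ 0.5042, -0.1999, -0.1364]), np.float64(0.158)] [241.1, 121.6, 84.7, 55.1] 0.89
```

Request:
servo_tool(commands=[-0.0045, 0.0135, 0, 0, 0, 0, -1, 0, 0, 0.06, 0, 0, 0, -1, 0, 0, 0.06, 0, 0, 0, -1, 0, 0, 0, 0, 0, 0, -1, 0, 0, 0, 0, 0, 0, -1, 0, 0, 0.04, 0, 0, 0, -1, 0, 0, 0.04, 0, 0, 0, -1, 0, 0, 0, 0, 0, 0, -1, 0, 0, 0, 0, 0, 0, -1])

```text
t: 32.12
tcp_pos: [0.5048, -0.2039, 0.0865]
tool_rot: [0.761, 0.649, -0.002, -0.002]
force: [0.3, -0.8, -1.6]
finger_gap: 0.076
gripper_force: 59.2
```

```bash
python3 - <<'E'
from h import *
s=manip.sense();print(s['tcp_pos'],s['finger_gap']);plan(at(CAR,0,0,.06),CAR[2])
E
```

```text
[ 0.50481085 -0.2038931   0.0864875 ] 0.07550523774728277
d [ 0.0034 -0.0029  0.053 ] n>=0.6 w [-0.0008  0.0001 -0.    ] n>=0.0
```

Request:
servo_tool(commands=[0.002, -0.003, 0, 0, 0, 0, -1, 0, 0, 0.024, 0, 0, 0, -1, 0, 0, 0.024, 0, 0, 0, -1, 0, 0, 0, 0, 0, 0, -1, 0, 0, 0.004, 0, 0, 0, -1, 0, 0, 0, 0, 0, 0, -1, 0, 0, 0, 0, 0, 0, -1])

```text
t: 32.7
tcp_pos: [0.5035, -0.2029, 0.0607]
tool_rot: [0.761, 0.649, -0.002, -0.001]
force: [-0.1, -0.3, -0.3]
finger_gap: 0.074
gripper_force: 59.2
```

Request:
servo_tool(commands=[0, 0, 0.003, 0, 0, 0, -1, 0, 0, 0.003, 0, 0, 0, -1, 0, 0, 0, 0, 0, 0, -1])

```text
t: 32.95
tcp_pos: [0.5043, -0.2032, 0.0599]
tool_rot: [0.761, 0.649, -0.001, 0.0]
force: [-2.5, 1.3, 17.4]
finger_gap: 0.079
gripper_force: 61.7
```

Request:
servo_tool(commands=[0, 0, -0.004, 0, 0, 0, -1, 0, 0, 0, 0, 0, 0, -0.4, 0, 0, 0, 0, 0, 0, -0.4, 0, 0, 0, 0, 0, 0, -0.4, 0, 0, 0, 0, 0, 0, -0.4, 0, 0, -0.03, 0, 0, 0, -0.4, 0, 0, -0.08, 0, 0, 0, -0.4, 0, 0, -0.08, 0, 0, 0, -0.4, 0, 0, 0, 0, 0, 0, -0.4])

```text
t: 33.7
tcp_pos: [0.5074, -0.205, 0.1597]
tool_rot: [0.761, 0.649, -0.0, 0.004]
force: [1.9, -0.4, -0.2]
finger_gap: 0.298
gripper_force: 0.0
```

Request:
servo_tool(commands=[0.06, 0.001, 0, 0, 0, 0, -0.4, 0.078, 0.001, 0, 0, 0, 0, -0.4, 0.078, 0.001, 0, 0, 0, 0, -0.4, 0.078, 0.001, 0, 0, 0, 0, -0.4, 0.078, 0.001, 0, 0, 0, 0, -0.4, 0.078, 0.001, 0, 0, 0, 0, -0.4, 0.078, 0.001, 0, 0, 0, 0, -0.4, 0.078, 0.001, 0, 0, 0, 0, -0.4, 0.078, 0.001, 0, 0, 0, 0, -0.4, 0.078, 0.002, 0, 0, 0, -0.003, -0.4, 0.07, 0.002, 0, 0, 0, -0.0035, -0.4, 0, 0, 0, 0, 0, 0, -0.4])

```text
t: 34.7
tcp_pos: [0.5755, 0.2137, 0.153]
tool_rot: [0.745, 0.667, -0.0, -0.002]
force: [0.3, 0.5, 0.4]
finger_gap: 0.298
gripper_force: 0.0
```

Request:
servo_tool(commands=[0, 0, 0, 0, 0, 0, -0.4, 0, 0, 0, 0, 0, 0, -0.4, 0, 0, 0, 0, 0, 0, -0.4])

```text
t: 34.95
tcp_pos: [0.5743, 0.2062, 0.1528]
tool_rot: [0.748, 0.664, -0.003, -0.002]
force: [0.1, -0.4, 0.7]
finger_gap: 0.296
gripper_force: 0.0
```

```bash
python3 - <<'E'
from h import *
plan(at(RACK,.076,0,.0605),RACK[2]); print(manip.sense()['tcp_pos']); strips()
p=snap("top");d=manip.silhouettes(p,"carrier")[0];print(fitbox([(p,d["pixels"])],box(.192,.108,0,.054),CAR)); carside()
E
```

```text
d [0.0015 0.0047 0.1847] n>=2.2 w [-0.0011  0.0002 -0.0002] n>=0.1
[0.57425325 0.20615204 0.15284181]
blob [114.1  60.1] [  74    0   84  156 5740]
blob [282.5 132.4] [276 125  14  15  61]
blob [297.7 135. ] [292 127  13  16  61]
blob [311.2 139.9] [305 132  14  16  66]
blob [119.7 172.2] [ 94 150  56  49 277]
blob [211.9 159.5] [207 153  13  14  88]
blob [269.3 197.5] [244 167  53  51 589]
blob [444.8 243.7] [ 425  190   55  115 3351]
blob [ 27.9 220.1] [ 11 202  38  32 582]
blob [200.8 234.8] [195 229  12  12  56]
blob [317.  246.2] [312 243  11   7  60]
blob [ 64.5 266.8] [ 54 257  17  23  50]
blob [ 87.4 306.8] [ 76 287  25  39 217]
(array([ 0.50118526, -0.20318993, -0.16182656]), np.float64(0.17066710809468633))
carrier fit [array([ 0.5045, -0.1998, -0.1475]), np.float64(0.2087)] [239.4, 120.3, 85.6, 54.5] 0.9
```

Request:
servo_tool(commands=[0.0015, 0.0045, 0.03, 0, 0, 0, -0.4, 0, 0, 0.05, 0, 0, 0, -0.4, 0, 0, 0.05, 0, 0, 0, -0.4, 0, 0, 0.03, 0, 0, 0, -0.4, 0, 0, 0.025, 0, 0, 0, -0.4, 0, 0, 0, 0, 0, 0, -0.4, 0, 0, 0, 0, 0, 0, -0.4, 0, 0, 0, 0, 0, 0, -1, 0, 0, 0, 0, 0, 0, -1, 0, 0, 0, 0, 0, 0, -1, 0, 0, 0, 0, 0, 0, -1, 0, 0, 0, 0, 0, 0, -1], force=60)

```text
t: 36.2
tcp_pos: [0.5775, 0.2081, 0.0622]
tool_rot: [0.747, 0.664, -0.001, -0.001]
force: [-0.4, 0.0, 5.2]
finger_gap: 0.075
gripper_force: 60.2
```

Request:
servo_tool(commands=[0, 0, -0.03, 0, 0, 0, -1, 0, 0, -0.055, 0, 0, 0, -1, 0, 0, -0.055, 0, 0, 0, -1, 0, 0, -0.055, 0, 0, 0, -1, 0, 0, -0.055, 0, 0, 0, -1, 0, 0, 0, 0, 0, 0, -1])

```text
t: 36.7
tcp_pos: [0.5807, 0.2086, 0.1917]
tool_rot: [0.747, 0.664, 0.003, 0.001]
force: [1.3, 0.6, 0.3]
finger_gap: 0.076
gripper_force: 59.5
```

```bash
python3 - <<'E'
from h import *
s=manip.sense();print(s['tcp_pos'],s['finger_gap']);plan(at(CAR,.038,0,.19),CAR[2])
E
```

```text
[0.58067699 0.20860254 0.19173892] 0.07643550268198625
d [-0.8367  0.0187  0.0012] n>=10.0 w [ 0.0009 -0.0005  0.0065] n>=0.3
```

Request:
servo_tool(commands=[0, -0.08, 0, 0, 0, 0, -1, -0.02, -0.075, 0, 0, 0, 0, -1, -0.077, 0, 0, 0, 0, 0, -1, -0.077, 0, 0, 0, 0, 0, -1, -0.077, 0, 0, 0, 0, 0, -1, -0.077, 0, 0, 0, 0, 0, -1, -0.077, 0, 0, 0, 0, 0, -1, -0.077, 0, 0, 0, 0, 0, -1, -0.077, 0, 0, 0, 0, 0, -1, -0.077, 0, 0, 0, 0, 0, -1, -0.077, 0, 0, 0, 0, 0, -1, -0.075, 0.01, 0, 0, 0, 0.003, -1])

```text
t: 37.7
tcp_pos: [0.4571, -0.1761, 0.1859]
tool_rot: [0.754, 0.657, -0.002, -0.003]
force: [1.1, -0.3, -0.2]
finger_gap: 0.076
gripper_force: 59.5
```

Request:
servo_tool(commands=[-0.04, 0.05, 0, 0, 0, 0.003, -1, 0, 0.06, 0, 0, 0, 0, -1, 0, 0.05, 0, 0, 0, 0, -1, 0, 0, 0, 0, 0, 0, -1, 0, 0, 0, 0, 0, 0, -1, 0, 0, 0, 0, 0, 0, -1])

```text
t: 38.2
tcp_pos: [0.5341, -0.2057, 0.185]
tool_rot: [0.76, 0.65, -0.003, -0.003]
force: [-0.5, -0.2, -0.2]
finger_gap: 0.078
gripper_force: 59.4
```

```bash
python3 - <<'E'
from h import *
s=manip.sense();print(s['tcp_pos'],s['finger_gap']);plan(at(CAR,.038,0,.087),CAR[2])
carside(); held2([0,.053,0])
E
```

```text
[ 0.53406023 -0.20574567  0.18504868] 0.07834516748025806
d [-0.0024  0.0161  0.196 ] n>=2.4 w [-0.0013 -0.0001  0.0005] n>=0.1
carrier fit [array([ 0.5036, -0.1996, -0.1686]), np.float64(0.1789)] [239.2, 121.3, 86.0, 58.7] 0.76
held: along-y offset -0.0060, bottom 0.0614 below tcp, tilt 0.039, cost 0.268; board centre xy [ 0.5332 -0.2117] heading -0.155 [266.6, 81.3, 14.7, 36.3]
```

Request:
servo_tool(commands=[-0.0025, 0.016, 0, 0, 0, 0, -1, 0, 0, 0.06, 0, 0, 0, -1, 0, 0, 0.06, 0, 0, 0, -1, 0, 0, 0, 0, 0, 0, -1, 0, 0, 0, 0, 0, 0, -1, 0, 0, 0.04, 0, 0, 0, -1, 0, 0, 0.036, 0, 0, 0, -1, 0, 0, 0, 0, 0, 0, -1, 0, 0, 0, 0, 0, 0, -1, 0, 0, 0, 0, 0, 0, -1])

```text
t: 39.23
tcp_pos: [0.5438, -0.2098, 0.0898]
tool_rot: [0.76, 0.65, -0.001, -0.0]
force: [0.9, -0.4, -1.1]
finger_gap: 0.079
gripper_force: 59.4
```

```bash
python3 - <<'E'
from h import *
s=manip.sense();print(s['tcp_pos'],s['finger_gap']);plan(at(CAR,.038,0,.061),CAR[2])
E
```

```text
[ 0.54382411 -0.20981391  0.08975205] 0.07931449027622098
d [ 0.0029 -0.006   0.0575] n>=0.7 w [-0.0004  0.0003  0.0005] n>=0.0
```

Request:
servo_tool(commands=[0.002, -0.005, 0, 0, 0, 0, -1, 0, 0, 0.026, 0, 0, 0, -1, 0, 0, 0.026, 0, 0, 0, -1, 0, 0, 0, 0, 0, 0, -1, 0, 0, 0.004, 0, 0, 0, -1, 0, 0, 0.004, 0, 0, 0, -1, 0, 0, 0.002, 0, 0, 0, -1, 0, 0, 0, 0, 0, 0, -1])

```text
t: 39.9
tcp_pos: [0.5413, -0.2082, 0.0601]
tool_rot: [0.76, 0.65, -0.001, -0.0]
force: [-2.0, 1.9, 12.3]
finger_gap: 0.081
gripper_force: 61.1
```

Board 4 is down in slot 3. Release, rise, and check the carrier.

Request:
servo_tool(commands=[0, 0, -0.004, 0, 0, 0, -1, 0, 0, 0, 0, 0, 0, -0.4, 0, 0, 0, 0, 0, 0, -0.4, 0, 0, 0, 0, 0, 0, -0.4, 0, 0, 0, 0, 0, 0, -0.4, 0, 0, -0.03, 0, 0, 0, -0.4, 0, 0, -0.08, 0, 0, 0, -0.4, 0, 0, -0.08, 0, 0, 0, -0.4, 0.05, -0.07, 0, 0, 0, 0, 0.2, 0.07, -0.03, 0, 0, 0, 0, 0.2, 0.08, 0, 0, 0, 0, 0, 0.2])

```text
t: 40.82
tcp_pos: [0.5041, -0.1016, 0.1545]
tool_rot: [0.761, 0.649, -0.003, -0.003]
force: [0.4, 0.3, -0.4]
finger_gap: 0.601
gripper_force: 0.0
```

Request:
servo_tool(commands=[0.06, 0, 0, 0, 0, -0.015, 0.2, 0.06, 0, 0, 0, 0, -0.015, 0.2, 0, 0, 0, 0, 0, -0.015, 0.2, 0, 0, 0, 0, 0, 0, 0.2, 0, 0, 0, 0, 0, 0, 0.2, 0, 0, 0, 0, 0, 0, 0.2])

```text
t: 41.32
tcp_pos: [0.5143, -0.0432, 0.154]
tool_rot: [0.662, 0.75, -0.002, -0.002]
force: [0.6, 0.1, 0.7]
finger_gap: 0.601
gripper_force: 0.0
```

```bash
python3 - <<'E'
from h import *
s=manip.sense();print(s['tcp_pos'],s['finger_gap'],s['t']); strips()
plan(at(CNT,.0305,-.05,.11),CNT[2])
p=snap("side"); 
for x in(-.076,-.038,0,.038):
    h=cv2.convexHull(proj(p,pose(CAR,box(.008,.076,.066,.078,x))).astype(np.float32));M=cv2.moments(h);print(x,M["m10"]/M["m00"],M["m01"]/M["m00"])
E
```

```text
[ 0.51429096 -0.04324709  0.15397195] 0.6009896708562874 41.3167
blob [128.   64.6] [  75    0   95  171 9752]
blob [267.6 129.8] [261 122  14  15  57]
blob [284.6 129.9] [281 124   9  14  42]
blob [297.2 135.3] [291 127  14  16  60]
blob [311.2 139.8] [305 132  14  16  65]
blob [198.6 157.8] [184 141  36  32 587]
blob [119.7 172.1] [ 94 151  56  48 274]
blob [291.3 171.8] [286 170  11   6  41]
blob [442.6 231.3] [ 425  190   55  109 2723]
blob [ 27.9 220.2] [ 11 203  38  31 575]
blob [ 64.7 266.7] [ 55 257  16  23  48]
blob [ 87.6 306.5] [ 76 287  25  39 216]
d [-0.0069  0.003   0.0879] n>=1.1 w [-0.0008 -0.0001 -0.0006] n>=0.1
-0.076 311.6028900653784 140.60376207895655
-0.038 296.8736176089379 137.39485888176824
0 282.4745069488021 134.25813174196932
0.038 268.3945326672976 131.19119548224216
```

Request:
servo_tool(commands=[-0.007, 0.003, 0.03, 0, 0, 0, 0.2, 0, 0, 0.04, 0, 0, 0, 0.2, 0, 0, 0.038, 0, 0, 0, 0.2, 0, 0, 0.01, 0, 0, 0, 0.2, 0, 0, 0, 0, 0, 0, 0.2, 0, 0, 0, 0, 0, 0, 0.2, 0, 0, 0, 0, 0, 0, 0.2])

```text
t: 42.0
tcp_pos: [0.5165, -0.0463, 0.0959]
tool_rot: [0.661, 0.751, -0.001, -0.001]
force: [1.5, -0.2, 0.1]
finger_gap: 0.596
gripper_force: 0.0
```

```bash
python3 - <<'E'
from h import *
s=manip.sense();print(s['tcp_pos'],s['force'])
plan(at(CNT,.0305,-.05,.09),CNT[2])
P={n:snap(n) for n in("side","top")}
a=P["side"]["img"][140:220,235:315,::-1];b=P["side"]["img"][40:41,0:1]
cv2.imwrite('pics/w1.png',cv2.resize(a,(600,600),interpolation=2))
E
```

```text
[ 0.51645611 -0.04632548  0.09591439] [ 1.52421335 -0.16378594  0.08955883]
d [-0.0006 -0.0011  0.0118] n>=0.1 w [-0.0006 -0.     -0.0002] n>=0.0
```

View pics/w1.png

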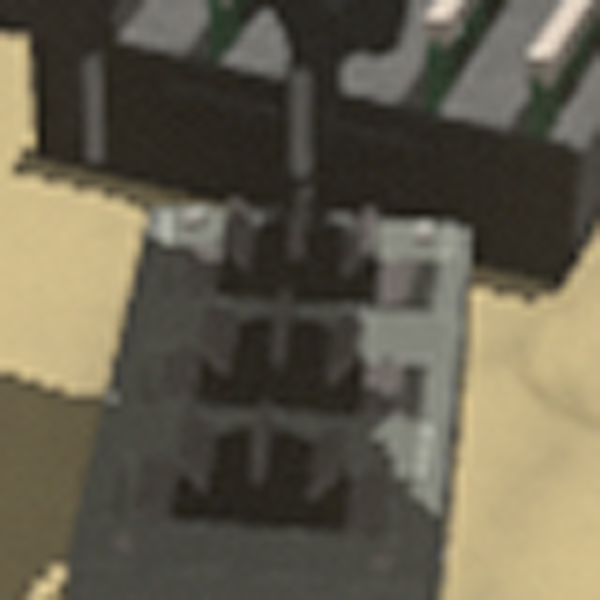

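The crop shows the right wheel's plain ridges at (240,225), (300,215) and (370,235), with the near finger straight above its top ridge. I'll touch down to get the tip height.

Request:
servo_tool(commands=[0, 0, 0.01, 0, 0, 0, 0.2, 0, 0, 0, 0, 0, 0, 0.2, 0, 0, 0, 0, 0, 0, 0.2, 0, 0, 0, 0, 0, 0, 0.2])

```text
t: 42.43
tcp_pos: [0.5157, -0.0458, 0.0902]
tool_rot: [0.661, 0.751, -0.002, -0.002]
force: [0.8, 0.1, -0.1]
finger_gap: 0.598
gripper_force: 0.0
```

Request:
servo_tool(commands=[0, 0, 0.006, 0, 0, 0, 0.2, 0, 0, 0, 0, 0, 0, 0.2, 0, 0, 0, 0, 0, 0, 0.2])

```text
t: 42.68
tcp_pos: [0.5155, -0.0458, 0.0869]
tool_rot: [0.661, 0.751, -0.002, -0.002]
force: [-1.3, -0.8, -0.5]
finger_gap: 0.601
gripper_force: 0.0
```

Request:
servo_tool(commands=[0, 0, 0.006, 0, 0, 0, 0.2, 0, 0, 0, 0, 0, 0, 0.2, 0, 0, 0, 0, 0, 0, 0.2])

```text
t: 42.93
tcp_pos: [0.5155, -0.0458, 0.0839]
tool_rot: [0.661, 0.751, -0.002, -0.002]
force: [-0.3, 0.3, -0.1]
finger_gap: 0.599
gripper_force: 0.0
```

Request:
servo_tool(commands=[0, 0, 0.004, 0, 0, 0, 0.2, 0, 0, 0, 0, 0, 0, 0.2, 0, 0, 0, 0, 0, 0, 0.2])

```text
t: 43.18
tcp_pos: [0.5156, -0.0458, 0.082]
tool_rot: [0.661, 0.751, -0.002, -0.002]
force: [-0.1, 0.1, -1.0]
finger_gap: 0.601
gripper_force: 0.0
```

Request:
servo_tool(commands=[0, 0, 0.004, 0, 0, 0, 0.2, 0, 0, 0, 0, 0, 0, 0.2, 0, 0, 0, 0, 0, 0, 0.2])

```text
t: 43.43
tcp_pos: [0.5159, -0.0459, 0.0806]
tool_rot: [0.661, 0.751, -0.002, -0.002]
force: [-0.9, 0.7, 5.6]
finger_gap: 0.599
gripper_force: 2.4
```

Request:
servo_tool(commands=[0, 0, 0.003, 0, 0, 0, 0.2, 0, 0, 0, 0, 0, 0, 0.2, 0, 0, 0, 0, 0, 0, 0.2])

```text
t: 43.68
tcp_pos: [0.5162, -0.0459, 0.0804]
tool_rot: [0.661, 0.751, -0.001, -0.001]
force: [-1.6, 0.8, 15.5]
finger_gap: 0.599
gripper_force: 7.6
```

Request:
servo_tool(commands=[0, 0, -0.024, 0, 0, 0, 0.2, 0, -0.028, 0, 0, 0, 0, 0.2, 0, 0, 0, 0, 0, 0, 0.2, 0, 0, 0, 0, 0, 0, 0.2, 0, 0, 0, 0, 0, 0, 0.2])

```text
t: 44.1
tcp_pos: [0.5021, -0.0477, 0.0904]
tool_rot: [0.661, 0.751, -0.002, -0.002]
force: [0.5, -0.4, 0.2]
finger_gap: 0.602
gripper_force: 0.0
```

```bash
cat >> h.py <<'E'
def wheels(which=(50,0,-50),cams=("side",)):
    for n in cams:
        p=snap(n); g=p["img"].astype(float).mean(2).astype(np.float32)
        for wy in which:
            out=[]
            for dg in range(-72,73,4):
                a=np.radians(dg); ys=np.linspace(-.008,.008,9)
                X=np.array([[np.sin(a)*.036,wy/1000+y,.048+.036*np.cos(a)] for y in ys]); uv=proj(p,pose(CNT,X)).astype(np.float32)
                out.append(int(cv2.remap(g,uv[:,:1],uv[:,1:],cv2.INTER_LINEAR).mean()))
            print(n,wy,"front->back -72..72:",out)
E
python3 - <<'E'
from h import *
s=manip.sense();print(s['tcp_pos'],s['force'])
plan(at(CNT,.0165,-.05,.076),CNT[2])
wheels(cams=("side","top"))
for n in("side","top"):
    p=snap(n)
    for q in("wheel_left","wheel_left_zero"): print(n,q,[(d["box"],round(d["conf"],2)) for d in manip.look_for(p,q)][:5])
E
```

```text
[ 0.5021042  -0.04767972  0.0904336 ] [ 0.54724545 -0.42538062  0.18933737]
d [-0.0016 -0.0001  0.0289] n>=0.3 w [-0.0008 -0.0001 -0.0001] n>=0.0
side 50 front->back -72..72: [71, 70, 69, 67, 67, 67, 66, 68, 70, 68, 65, 60, 57, 58, 58, 56, 53, 51, 53, 56, 56, 51, 51, 55, 57, 61, 63, 62, 61, 61, 65, 67, 66, 65, 64, 62, 62]
side 0 front->back -72..72: [76, 86, 96, 110, 120, 118, 105, 88, 80, 75, 65, 58, 55, 55, 56, 52, 49, 49, 48, 56, 53, 49, 50, 54, 57, 58, 61, 62, 61, 61, 65, 67, 67, 66, 64, 63, 62]
side -50 front->back -72..72: [79, 90, 102, 115, 126, 131, 129, 120, 107, 89, 71, 60, 53, 57, 62, 52, 38, 34, 42, 59, 51, 37, 39, 44, 54, 59, 58, 56, 59, 76, 104, 118, 116, 104, 91, 77, 65]
top 50 front->back -72..72: [91, 92, 92, 91, 92, 92, 91, 92, 93, 92, 91, 90, 90, 89, 89, 87, 85, 85, 85, 85, 84, 84, 82, 82, 82, 82, 82, 81, 81, 80, 80, 80, 81, 81, 81, 81, 81]
top 0 front->back -72..72: [90, 90, 90, 89, 89, 89, 88, 86, 84, 86, 85, 84, 83, 83, 81, 81, 81, 81, 81, 81, 80, 80, 80, 79, 79, 80, 80, 80, 79, 78, 78, 77, 77, 76, 76, 75, 75]
top -50 front->back -72..72: [85, 85, 85, 83, 83, 83, 82, 80, 81, 81, 80, 79, 80, 81, 79, 78, 77, 78, 77, 76, 76, 76, 75, 74, 74, 74, 72, 71, 70, 70, 70, 70, 70, 69, 68, 68, 68]
side wheel_left [([253.2, 195.7, 31.2, 14.8], 0.69), ([257.1, 185.2, 31.0, 12.3], 0.28)]
side wheel_left_zero [([253.7, 193.3, 32.5, 13.9], 0.76)]
top wheel_left []
top wheel_left_zero []
```

Request:
servo_tool(commands=[-0.0015, 0, 0.015, 0, 0, 0, 0.2, 0, 0, 0.0135, 0, 0, 0, 0.2, 0, 0, 0, 0, 0, 0, 0.2, 0, 0, 0, 0, 0, 0, 0.2, 0, 0, 0, 0, 0, 0, 0.2])

```text
t: 44.92
tcp_pos: [0.5016, -0.0483, 0.0761]
tool_rot: [0.661, 0.751, -0.002, -0.002]
force: [-0.3, -0.0, 0.6]
finger_gap: 0.602
gripper_force: 0.0
```

Request:
servo_tool(commands=[0, 0.012, 0, 0, 0, 0, 0.2, 0, 0.012, 0, 0, 0, 0, 0.2, 0, 0, 0, 0, 0, 0, 0.2, 0, 0, 0, 0, 0, 0, 0.2])

```text
t: 45.25
tcp_pos: [0.5142, -0.0468, 0.0765]
tool_rot: [0.66, 0.751, -0.002, -0.002]
force: [-2.2, -0.5, 1.3]
finger_gap: 0.601
gripper_force: 0.6
```

Request:
servo_tool(commands=[0, 0.014, 0, 0, 0, 0, 0.2, 0, 0.014, 0, 0, 0, 0, 0.2, 0, 0, 0, 0, 0, 0, 0.2, 0, 0, 0, 0, 0, 0, 0.2])

```text
t: 45.58
tcp_pos: [0.529, -0.0452, 0.0765]
tool_rot: [0.661, 0.751, -0.001, -0.001]
force: [-1.3, 0.7, 0.3]
finger_gap: 0.596
gripper_force: 0.0
```

Request:
servo_tool(commands=[0, 0, -0.03, 0, 0, 0, 0.2, 0, -0.026, 0, 0, 0, 0, 0.2, 0, -0.026, 0, 0, 0, 0, 0.2, 0, 0, 0, 0, 0, 0, 0.2, 0, 0, 0, 0, 0, 0, 0.2, 0, 0, 0, 0, 0, 0, 0.2])

```text
t: 46.08
tcp_pos: [0.5029, -0.0486, 0.0916]
tool_rot: [0.661, 0.751, -0.001, -0.001]
force: [-0.2, 0.0, -0.4]
finger_gap: 0.601
gripper_force: 0.0
```

```bash
cat >> h.py <<'E'
def patch(wy,n="side"):
    """rectified view of one wheel: rows = position along the axle, columns = angle; grey values"""
    p=snap(n); g=p["img"].astype(np.float32).mean(2); dg=np.arange(-76,77,4)
    for y in(-.008,-.004,0,.004,.008):
        X=np.array([[np.sin(a)*.0355,wy/1000+y,.048+.0355*np.cos(a)] for a in np.radians(dg)]); uv=proj(p,pose(CNT,X)).astype(np.float32)
        print(wy,"%5.0f"%(y*1e3),*["%3d"%v for v in cv2.remap(g,uv[:,:1],uv[:,1:],cv2.INTER_LINEAR).ravel()])
E
python3 - <<'E'
from h import *
s=manip.sense();print(s['tcp_pos'],s['force'])
patch(-50);patch(50)
E
```

```text
[ 0.50294697 -0.04856651  0.09155029] [-0.20507306  0.03193343 -0.43652522]
-50    -8  82 115 135 119 129 140 135 104  62  35  37  41  40  34  42  53  51  39  32  40  59  55  36  35  33  33  34  35  44  53  65  87 119 129 134 133 128  96  64
-50    -4  71  72 108 129 127 130 135 137 120  96  60  62  63  42  33  34  35  35  32  44  68  59  32  34  33  35  38  47  60  58  75  99 122 133 135 123  89  59  61
-50     0  72  69  76 105 125 132 133 135 138 138 106  79  72  57  43  32  30  32  31  41  56  47  34  37  42  46  61  67  58  59  72 102 124 133 115  81  59  62  61
-50     4  74  69  74  85 103 120 133 136 136 136 122  85  63  69  77  82  66  42  42  45  56  47  38  48  62  80  84  68  57  62  72 111 117 103  66  60  61  61  61
-50     8  72  70  72  81  93 103 117 132 138 137 123  91  61  66  82  88  76  49  58  55  55  48  41  54  66  82  73  60  59  61  78  99  82  61  61  61  61  61  63
50    -8  73  71  68  68  69  70  68  68  68  70  71  61  55  46  41  41  39  34  32  35  42  42  34  36  40  48  56  64  67  65  60  64  66  68  70  70  68  66  62
50    -4  72  73  70  68  69  69  69  69  69  69  69  67  65  64  61  58  56  54  51  57  59  57  55  60  62  67  71  69  63  59  61  63  67  69  69  67  64  61  61
50     0  70  70  70  68  68  68  67  70  68  70  69  65  60  62  68  69  68  68  67  67  62  65  68  68  71  72  68  61  58  59  60  63  68  68  65  63  61  61  62
50     4  72  71  70  68  64  65  64  65  69  69  68  63  59  57  62  66  66  59  55  56  60  61  54  50  54  56  56  58  60  58  59  65  66  62  61  60  61  62  61
50     8  70  72  72  68  63  62  62  59  67  72  65  63  60  56  53  46  44  36  36  42  59  57  39  35  33  40  53  59  59  60  62  65  60  61  60  61  61  61  62
```

Request:
servo_tool(commands=[0, 0, 0.015, 0, 0, 0, 0.2, 0, 0, 0.015, 0, 0, 0, 0.2, 0, 0, 0, 0, 0, 0, 0.2, 0, 0, 0, 0, 0, 0, 0.2, 0, 0.014, 0, 0, 0, 0, 0.2, 0, 0.014, 0, 0, 0, 0, 0.2, 0, 0.014, 0, 0, 0, 0, 0.2, 0, 0.01, 0, 0, 0, 0, 0.2, 0, 0, 0, 0, 0, 0, 0.2, 0, 0, 0, 0, 0, 0, 0.2, 0, 0, 0, 0, 0, 0, 0.2])

```text
t: 47.1
tcp_pos: [0.5277, -0.045, 0.0764]
tool_rot: [0.661, 0.751, -0.002, -0.002]
force: [-0.3, 0.4, -0.8]
finger_gap: 0.6
gripper_force: 0.0
```

Request:
servo_tool(commands=[0, 0, -0.03, 0, 0, 0, 0.2, 0, -0.026, 0, 0, 0, 0, 0.2, 0, -0.026, 0, 0, 0, 0, 0.2, 0, 0, 0, 0, 0, 0, 0.2, 0, 0, 0, 0, 0, 0, 0.2, 0, 0, 0, 0, 0, 0, 0.2])

```text
t: 47.6
tcp_pos: [0.5027, -0.0486, 0.0916]
tool_rot: [0.661, 0.751, -0.001, -0.001]
force: [-0.9, -0.1, -0.1]
finger_gap: 0.6
gripper_force: 0.0
```

```bash
python3 - <<'E'
from h import *
s=manip.sense();print(s['tcp_pos'],s['force'])
patch(-50)
E
```

```text
[ 0.5027325  -0.04859533  0.09156937] [-0.88173492 -0.08495753 -0.05223788]
-50    -8  85 116 135 117 129 141 134 103  63  38  38  42  35  36  43  56  47  35  33  39  58  57  34  35  36  32  34  35  45  55  66  88 119 129 136 135 130  96  65
-50    -4  74  77 107 121 119 125 135 138 120  96  62  62  62  42  31  31  36  34  33  45  69  58  29  33  33  34  38  47  59  58  76  98 121 134 137 124  89  59  61
-50     0  72  74  84  99 109 116 123 132 137 137 107  79  70  55  43  31  32  33  33  42  57  47  33  36  40  45  60  66  59  60  72 102 126 135 115  81  60  62  62
-50     4  73  72  90 101 101 101 109 119 133 137 122  85  63  68  77  81  66  44  41  46  56  49  39  47  61  81  83  67  57  61  73 112 118 102  66  60  62  62  61
-50     8  71  74  88 111 117 111 105 108 120 136 122  90  60  66  81  85  76  49  56  55  56  49  39  52  64  82  72  60  58  61  78 100  82  61  60  62  62  62  63
```

Request:
servo_tool(commands=[0, 0, 0.015, 0, 0, 0, 0.2, 0, 0, 0.015, 0, 0, 0, 0.2, 0, 0, 0, 0, 0, 0, 0.2, 0, 0, 0, 0, 0, 0, 0.2, 0, 0.014, 0, 0, 0, 0, 0.2, 0, 0.014, 0, 0, 0, 0, 0.2, 0, 0.014, 0, 0, 0, 0, 0.2, 0, 0.01, 0, 0, 0, 0, 0.2, 0, 0, 0, 0, 0, 0, 0.2, 0, 0, 0, 0, 0, 0, 0.2, 0, 0, 0, 0, 0, 0, 0.2])

```text
t: 48.57
tcp_pos: [0.5277, -0.045, 0.0764]
tool_rot: [0.661, 0.751, -0.002, -0.002]
force: [0.4, 0.7, -0.7]
finger_gap: 0.598
gripper_force: 0.0
```

Request:
servo_tool(commands=[0, 0, -0.03, 0, 0, 0, 0.2, 0, -0.026, 0, 0, 0, 0, 0.2, 0, -0.026, 0, 0, 0, 0, 0.2, 0, 0, 0, 0, 0, 0, 0.2, 0, 0, 0, 0, 0, 0, 0.2, 0, 0, 0, 0, 0, 0, 0.2])

```text
t: 49.07
tcp_pos: [0.5027, -0.0486, 0.0916]
tool_rot: [0.661, 0.751, -0.001, -0.001]
force: [-0.1, 0.3, -0.2]
finger_gap: 0.596
gripper_force: 0.0
```

```bash
python3 - <<'E'
from h import *
s=manip.sense();print(s['tcp_pos'],s['force'])
patch(-50)
E
```

```text
[ 0.50274093 -0.04858549  0.09156349] [-0.14951755  0.29632082 -0.17538562]
-50    -8  82 115 134 118 130 141 135 103  62  41  43  48  43  43  44  54  47  35  33  41  60  57  37  33  34  35  33  33  43  53  65  88 119 130 134 134 129  97  65
-50    -4  70  72 107 128 128 130 136 138 121  91  86 104  95  79  44  33  35  33  33  47  70  58  34  34  34  33  37  46  58  58  76  98 121 133 136 124  90  59  61
-50     0  74  68  76 104 124 132 134 135 138 118 105 124 114  91  59  34  33  33  32  42  57  46  35  38  42  46  61  66  58  59  72 101 125 135 115  81  60  61  61
-50     4  75  71  74  84 102 118 133 137 137 114  87  88  85  63  59  67  65  45  35  43  57  48  40  49  61  80  83  68  57  61  74 113 118 102  66  60  61  61  60
-50     8  74  71  72  78  93 105 117 132 138 121  86  81  76  59  56  69  75  50  37  46  57  50  41  52  64  80  72  59  58  61  79  99  82  61  61  61  60  61  63
```

The wide ridge now shows at −36° with its white line (124 at −32°), so the right wheel needs one more click. For this one I enter slightly higher, to clear the wide ridge.

Request:
servo_tool(commands=[0, 0, 0.013, 0, 0, 0, 0.2, 0, 0, 0.013, 0, 0, 0, 0.2, 0, 0, 0, 0, 0, 0, 0.2, 0, 0, 0, 0, 0, 0, 0.2, 0, 0, 0, 0, 0, 0, 0.2, 0, 0.012, 0, 0, 0, 0, 0.2, 0, 0.012, 0, 0, 0, 0, 0.2, 0, 0, 0, 0, 0, 0, 0.2, 0, 0, 0, 0, 0, 0, 0.2])

```text
t: 49.87
tcp_pos: [0.5142, -0.0469, 0.0785]
tool_rot: [0.66, 0.751, -0.002, -0.002]
force: [-1.8, -1.0, 0.5]
finger_gap: 0.599
gripper_force: 0.5
```

Request:
servo_tool(commands=[0, 0, 0.004, 0, 0, 0, 0.2, 0, 0, 0, 0, 0, 0, 0.2, 0, 0.011, 0, 0, 0, 0, 0.2, 0, 0.011, 0, 0, 0, 0, 0.2, 0, 0.009, 0, 0, 0, 0, 0.2, 0, 0, 0, 0, 0, 0, 0.2, 0, 0, 0, 0, 0, 0, 0.2])

```text
t: 50.45
tcp_pos: [0.5302, -0.0449, 0.0764]
tool_rot: [0.661, 0.751, -0.001, -0.001]
force: [-0.1, 0.7, -0.2]
finger_gap: 0.602
gripper_force: 0.0
```

Request:
servo_tool(commands=[0, 0, -0.03, 0, 0, 0, 0.2, 0, -0.026, 0, 0, 0, 0, 0.2, 0, -0.028, 0, 0, 0, 0, 0.2, 0, 0, 0, 0, 0, 0, 0.2, 0, 0, 0, 0, 0, 0, 0.2])

```text
t: 50.87
tcp_pos: [0.5022, -0.0482, 0.0915]
tool_rot: [0.661, 0.751, -0.002, -0.002]
force: [0.8, 0.1, 0.3]
finger_gap: 0.6
gripper_force: 0.0
```

```bash
python3 - <<'E'
from h import *
s=manip.sense();print(s['tcp_pos'],s['force'])
patch(-50)
E
```

```text
[ 0.5021987  -0.0482452   0.09150992] [0.75541023 0.1345005  0.28105528]
-50    -8  83 114 134 119 129 140 135 104  61  36  39  42  37  34  49  67  53  34  42  71  93  90  60  36  34  33  35  33  42  53  65  88 120 131 134 133 129  95  64
-50    -4  71  74 106 128 128 130 134 138 120  95  60  61  61  42  30  33  36  31  49  80 109  99  56  38  34  34  39  44  58  58  76  99 123 133 136 123  89  59  61
-50     0  72  69  77 103 124 131 133 135 138 138 106  79  70  56  43  31  31  31  44  61  93  80  54  43  40  44  61  67  59  60  72 103 125 135 115  80  59  61  62
-50     4  75  70  74  84 102 120 132 136 136 136 123  85  62  67  78  81  66  43  48  60  90  81  61  52  61  81  84  68  57  60  74 111 119 104  66  60  61  61  61
-50     8  73  71  72  79  93 107 118 132 137 137 125  90  60  66  82  87  77  48  47  62  85  80  59  55  64  81  72  59  57  60  78 104  86  63  60  62  61  61  64
```

Right wheel is at zero. Now the middle wheel.

Request:
servo_tool(commands=[0.05, 0, 0, 0, 0, 0, 0.2, 0.05, 0, 0, 0, 0, 0, 0.2, 0, 0, 0, 0, 0, 0, 0.2, 0, 0, 0, 0, 0, 0, 0.2, 0, 0, 0, 0, 0, 0, 0.2, 0, 0, 0, 0, 0, 0, 0.2])

```text
t: 51.42
tcp_pos: [0.4971, 0.0006, 0.0915]
tool_rot: [0.661, 0.751, -0.001, -0.001]
force: [0.4, 0.5, 0.1]
finger_gap: 0.602
gripper_force: 0.0
```

```bash
python3 - <<'E'
from h import *
s=manip.sense();print(s['tcp_pos'],s['force']);plan(at(CNT,.0165,0,.076),CNT[2])
patch(0)
E
```

```text
[0.49709589 0.00059801 0.0914733 ] [0.3842674  0.52146272 0.09973793]
d [ 0.0014 -0.0026  0.031 ] n>=0.4 w [-0.0006 -0.     -0.0002] n>=0.0
0    -8  76 112 131 128 128 128 128 126 129 123 108  89  56  47  40  53  54  39  35  40  47  41  36  35  44  57  71 101 123 107  74  96 115 128 134 134 113  73  63
0    -4  66  64 101 125 130 129 128 128 128 131 130 110  97  87  88  91  69  50  35  39  55  51  44  65  94 109 124 120  83  57  71  96 120 129 128 100  62  61  61
0     0  67  67  66  96 122 129 130 129 130 131 121  92  85 100 123 139 126 116 108  85  65  76 102 118 129 136 124  81  57  56  73  92 119 123  90  62  61  62  61
0     4  70  68  69  81 101 115 119 123 130 132 120  85  62  76 110 123 120 119 121  94  67  82 103 104 108 110  81  57  57  59  65  99 108  82  62  62  62  61  62
0     8  71  69  71  82  97 106 109 110 126 132 120  91  62  60  76  81  61  50  58  58  59  58  54  51  46  57  57  57  59  60  68  95  72  61  62  62  62  62  65
```

Request:
servo_tool(commands=[0.001, -0.002, 0.015, 0, 0, 0, 0.2, 0, 0, 0.015, 0, 0, 0, 0.2, 0, 0, 0, 0, 0, 0, 0.2, 0, 0, 0, 0, 0, 0, 0.2, 0, 0.014, 0, 0, 0, 0, 0.2, 0, 0.014, 0, 0, 0, 0, 0.2, 0, 0.014, 0, 0, 0, 0, 0.2, 0, 0.012, 0, 0, 0, 0, 0.2, 0, 0, 0, 0, 0, 0, 0.2, 0, 0, 0, 0, 0, 0, 0.2, 0, 0, 0, 0, 0, 0, 0.2])

```text
t: 52.38
tcp_pos: [0.5219, 0.0052, 0.0764]
tool_rot: [0.661, 0.751, -0.002, -0.002]
force: [0.1, 0.3, 0.2]
finger_gap: 0.599
gripper_force: 0.0
```

Request:
servo_tool(commands=[0, 0, -0.03, 0, 0, 0, 0.2, 0, -0.026, 0, 0, 0, 0, 0.2, 0, -0.026, 0, 0, 0, 0, 0.2, 0, 0, 0, 0, 0, 0, 0.2, 0, 0, 0, 0, 0, 0, 0.2, 0, 0, 0, 0, 0, 0, 0.2])

```text
t: 52.88
tcp_pos: [0.4969, 0.0017, 0.0916]
tool_rot: [0.661, 0.751, -0.001, -0.002]
force: [-0.2, 0.6, 0.7]
finger_gap: 0.601
gripper_force: 0.0
```

```bash
python3 - <<'E'
from h import *
s=manip.sense();print(s['tcp_pos'],s['force'])
patch(0)
E
```

```text
[0.49685051 0.00165068 0.0915897 ] [-0.16863     0.6392168   0.65082545]
0    -8  78 114 132 129 127 128 127 126 130 123 109  90  58  46  46  64  62  43  34  40  46  42  38  35  44  58  72 100 122 106  74  97 116 129 134 134 123  88  66
0    -4  67  74 109 124 123 126 129 129 129 131 130 115  98  89  89  93  75  51  36  38  56  49  42  65  95 110 122 119  81  56  70  99 122 128 136 115  78  62  61
0     0  71  73  82 103 113 115 123 127 131 131 124 102  91 104 125 139 125 115 109  86  65  76 102 117 129 135 125  86  57  55  78  97 120 136 110  73  61  62  61
0     4  71  75  79  85 102 105 107 112 125 132 121  87  65  77 110 123 119 121 121  94  67  82 103 104 107 112  92  68  58  59  71 100 116 102  64  62  62  61  64
0     8  71  72  83  90  86 102 104 105 112 128 121  90  61  60  77  80  63  58  62  60  59  57  55  50  45  60  64  60  59  62  67  94  77  61  62  62  62  63  64
```

Request:
servo_tool(commands=[0, 0, 0.015, 0, 0, 0, 0.2, 0, 0, 0.015, 0, 0, 0, 0.2, 0, 0, 0, 0, 0, 0, 0.2, 0, 0, 0, 0, 0, 0, 0.2, 0, 0.014, 0, 0, 0, 0, 0.2, 0, 0.014, 0, 0, 0, 0, 0.2, 0, 0.014, 0, 0, 0, 0, 0.2, 0, 0.012, 0, 0, 0, 0, 0.2, 0, 0, 0, 0, 0, 0, 0.2, 0, 0, 0, 0, 0, 0, 0.2, 0, 0, 0, 0, 0, 0, 0.2])

```text
t: 53.85
tcp_pos: [0.5228, 0.0053, 0.0764]
tool_rot: [0.661, 0.751, -0.002, -0.002]
force: [-0.7, 0.4, 0.4]
finger_gap: 0.602
gripper_force: 0.0
```

Request:
servo_tool(commands=[0, 0, -0.03, 0, 0, 0, 0.2, 0, -0.028, 0, 0, 0, 0, 0.2, 0, -0.026, 0, 0, 0, 0, 0.2, 0, 0, 0, 0, 0, 0, 0.2, 0, 0, 0, 0, 0, 0, 0.2, 0, 0, 0, 0, 0, 0, 0.2])

```text
t: 54.35
tcp_pos: [0.4969, 0.0016, 0.0916]
tool_rot: [0.661, 0.751, -0.001, -0.001]
force: [0.1, 0.9, -0.5]
finger_gap: 0.6
gripper_force: 0.0
```

```bash
python3 - <<'E'
from h import *
s=manip.sense();print(s['tcp_pos'],s['force'])
patch(0)
E
```

```text
[0.49690068 0.00160373 0.09160734] [ 0.08636341  0.86727537 -0.47936341]
0    -8  78 111 131 128 128 128 127 127 130 120  97  92  61  50  44  63  65  43  35  38  46  40  35  33  45  57  71 100 122 106  73  98 115 128 134 133 123  89  66
0    -4  65  64 100 125 130 129 128 129 130 126 123 137 118  88  83  93  76  52  36  39  55  48  41  66  94 110 122 119  82  56  71  99 121 128 135 116  79  61  61
0     0  69  67  64  94 122 128 129 129 131 117 109 130 116  80  94 132 125 116 107  84  67  77 101 118 131 135 124  85  57  56  79  97 120 135 110  74  60  62  62
0     4  69  68  69  80 100 115 118 123 132 116  88  84  86  61  69 101 118 120 112  89  67  81  96 109 118 111  90  68  59  59  70 100 115 102  64  62  62  62  62
0     8  71  69  71  83  96 105 108 109 127 120  90  82  79  60  56  65  61  56  59  57  59  56  49  54  52  60  62  59  58  60  67  93  77  61  64  63  62  62  63
```

Wide ridge at −36° on the middle wheel (137 at −32°), so this is the last click, entering high.

Request:
servo_tool(commands=[0, 0, 0.013, 0, 0, 0, 0.2, 0, 0, 0.013, 0, 0, 0, 0.2, 0, 0, 0, 0, 0, 0, 0.2, 0, 0, 0, 0, 0, 0, 0.2, 0, 0, 0, 0, 0, 0, 0.2, 0, 0.012, 0, 0, 0, 0, 0.2, 0, 0.012, 0, 0, 0, 0, 0.2, 0, 0, 0, 0, 0, 0, 0.2, 0, 0, 0, 0, 0, 0, 0.2])

```text
t: 55.15
tcp_pos: [0.5083, 0.0033, 0.0785]
tool_rot: [0.66, 0.751, -0.002, -0.002]
force: [-1.1, -0.3, 0.0]
finger_gap: 0.599
gripper_force: 0.5
```

Request:
servo_tool(commands=[0, 0, 0.004, 0, 0, 0, 0.2, 0, 0, 0, 0, 0, 0, 0.2, 0, 0.011, 0, 0, 0, 0, 0.2, 0, 0.011, 0, 0, 0, 0, 0.2, 0, 0.009, 0, 0, 0, 0, 0.2, 0, 0, 0, 0, 0, 0, 0.2, 0, 0, 0, 0, 0, 0, 0.2])

```text
t: 55.73
tcp_pos: [0.5244, 0.0053, 0.0765]
tool_rot: [0.661, 0.751, -0.001, -0.001]
force: [-0.4, -0.4, 0.1]
finger_gap: 0.598
gripper_force: 0.0
```

Request:
servo_tool(commands=[0, 0, -0.03, 0, 0, 0, 0.2, 0, -0.026, 0, 0, 0, 0, 0.2, 0, -0.028, 0, 0, 0, 0, 0.2, 0, 0, 0, 0, 0, 0, 0.2, 0, 0, 0, 0, 0, 0, 0.2])

```text
t: 56.15
tcp_pos: [0.4963, 0.0019, 0.0916]
tool_rot: [0.661, 0.751, -0.002, -0.002]
force: [0.2, -0.4, -0.9]
finger_gap: 0.601
gripper_force: 0.0
```

Request:
servo_tool(commands=[0.05, 0, 0, 0, 0, 0, 0.2, 0.05, 0, 0, 0, 0, 0, 0.2, 0, 0, 0, 0, 0, 0, 0.2, 0, 0, 0, 0, 0, 0, 0.2, 0, 0, 0, 0, 0, 0, 0.2, 0, 0, 0, 0, 0, 0, 0.2])

```text
t: 56.65
tcp_pos: [0.4911, 0.0508, 0.0915]
tool_rot: [0.661, 0.751, -0.001, -0.002]
force: [-0.7, 0.4, 0.6]
finger_gap: 0.598
gripper_force: 0.0
```

```bash
python3 - <<'E'
from h import *
s=manip.sense();print(s['tcp_pos'],s['force']);plan(at(CNT,.0165,.05,.076),CNT[2])
patch(0);patch(50)
E
```

```text
[0.49108373 0.0508414  0.09151037] [-0.69152563  0.35683445  0.56610058]
d [ 0.0002 -0.0035  0.031 ] n>=0.4 w [-0.0007 -0.0001 -0.0002] n>=0.0
0    -8  76 112 131 128 127 127 125 126 128 122 109  89  56  38  41  37  38  38  35  56  98 102  89  56  42  57  70  99 129 127 108 109 119 128 131 132 133 125 118
0    -4  66  64 100 124 130 128 127 127 128 129 129 113  80  41  37  38  44  52  44  80 172 165 117  79  92 108 120 123 106  96  99 112 124 127 133 129 120 113 111
0     0  69  67  64  94 123 128 128 128 128 130 125 107  76  45  37  38  60  76  61  81 173 165 115 108 129 134 121  99  90  96 106 112 123 132 125 115 112 111 110
0     4  70  68  69  80  99 115 117 121 129 131 123  98  68  45  37  40  67  84  66  95 162 160 105 105 114 109  95  93  92 101 103 119 124 120 109 112 111 111 113
0     8  70  69  71  83  96 104 107 107 122 131 119 101  66  43  37  41  72  81  68 101 161 156  92  66  41  61  84  93  96 103 105 113 101 105 111 112 111 113 110
50    -8  79 110 129 128 128 127 127 126 126 129 132 110  88  58  43  71  77  45  33  36  46  46  34  34  50  70  91 109 116  90  66  96 116 127 133 134 118  83  62
50    -4  70  69  93 119 130 130 129 128 128 129 129 119 121 116 106 102 104  91  69  89  67  51  83 107 116 125 136 126  87  58  68  94 117 127 131 106  69  60  59
50     0  66  66  66  80 117 127 128 129 129 130 125  99  85 103 126 132 132 126 121 115  69  75 120 130 131 135 128  95  61  57  71  89 119 127  96  65  60  60  62
50     4  68  68  67  76  93 111 115 119 128 130 125  97  64  71 106 122 123 110 102  86  63  76  83  84  95  98  91  69  58  57  62  99 110  86  59  61  61  62  62
50     8  69  68  71  79  95 105 108 102 120 130 119  90  60  58  68  66  62  43  37  46  60  59  41  35  34  48  57  58  59  59  66  88  63  60  63  63  62  62  64
```

Middle wheel is at zero: bright line at the top, 173. Now the left wheel.

Request:
servo_tool(commands=[0, -0.002, 0.015, 0, 0, 0, 0.2, 0, 0, 0.015, 0, 0, 0, 0.2, 0, 0, 0, 0, 0, 0, 0.2, 0, 0, 0, 0, 0, 0, 0.2, 0, 0.014, 0, 0, 0, 0, 0.2, 0, 0.014, 0, 0, 0, 0, 0.2, 0, 0.014, 0, 0, 0, 0, 0.2, 0, 0.012, 0, 0, 0, 0, 0.2, 0, 0, 0, 0, 0, 0, 0.2, 0, 0, 0, 0, 0, 0, 0.2, 0, 0, 0, 0, 0, 0, 0.2])

```text
t: 57.67
tcp_pos: [0.516, 0.0548, 0.0765]
tool_rot: [0.661, 0.751, -0.002, -0.002]
force: [0.3, -0.9, -0.3]
finger_gap: 0.596
gripper_force: 0.0
```

Request:
servo_tool(commands=[0, 0, -0.03, 0, 0, 0, 0.2, 0, -0.026, 0, 0, 0, 0, 0.2, 0, -0.026, 0, 0, 0, 0, 0.2, 0, 0, 0, 0, 0, 0, 0.2, 0, 0, 0, 0, 0, 0, 0.2, 0, 0, 0, 0, 0, 0, 0.2])

```text
t: 58.17
tcp_pos: [0.491, 0.0514, 0.0917]
tool_rot: [0.661, 0.751, -0.001, -0.001]
force: [0.4, -0.0, 0.0]
finger_gap: 0.602
gripper_force: 0.0
```

```bash
python3 - <<'E'
from h import *
s=manip.sense();print(s['tcp_pos'],s['force'])
patch(50)
E
```

```text
[0.49101816 0.05137783 0.09165944] [ 0.3734417  -0.0187331   0.04381738]
50    -8  79 112 129 128 128 128 126 127 127 130 132 109  87  59  45  74  79  47  32  35  47  46  35  34  49  70  92 109 120  95  66  95 116 127 134 134 117  84  62
50    -4  71  68  94 120 129 129 128 127 128 130 127 119 122 115 105 103 110  93  70  90  66  54  85 108 115 125 135 127  93  60  67  95 117 128 131 106  70  59  61
50     0  66  67  67  80 110 122 125 129 129 130 123  95  84 103 126 133 133 128 124 114  67  74 120 128 129 134 127  97  60  55  72  91 120 128  96  65  60  61  63
50     4  68  68  67  76  94 107 113 128 130 130 123  93  61  71 107 122 116 111 111  82  57  74  85  86  95 103  95  68  58  57  65 101 110  87  60  61  62  62  61
50     8  68  68  69  79  96 105 109 114 128 132 122  91  63  58  71  65  56  39  40  45  56  56  44  34  35  51  60  58  58  58  67  88  65  62  61  61  60  62  64
```

Request:
servo_tool(commands=[0, 0, 0.015, 0, 0, 0, 0.2, 0, 0, 0.015, 0, 0, 0, 0.2, 0, 0, 0, 0, 0, 0, 0.2, 0, 0, 0, 0, 0, 0, 0.2, 0, 0.014, 0, 0, 0, 0, 0.2, 0, 0.014, 0, 0, 0, 0, 0.2, 0, 0.014, 0, 0, 0, 0, 0.2, 0, 0.012, 0, 0, 0, 0, 0.2, 0, 0, 0, 0, 0, 0, 0.2, 0, 0, 0, 0, 0, 0, 0.2, 0, 0, 0, 0, 0, 0, 0.2])

```text
t: 59.13
tcp_pos: [0.517, 0.0549, 0.0765]
tool_rot: [0.661, 0.751, -0.002, -0.002]
force: [-0.3, 0.2, 0.7]
finger_gap: 0.603
gripper_force: 0.0
```

Request:
servo_tool(commands=[0, 0, -0.03, 0, 0, 0, 0.2, 0, -0.028, 0, 0, 0, 0, 0.2, 0, -0.026, 0, 0, 0, 0, 0.2, 0, 0, 0, 0, 0, 0, 0.2, 0, 0, 0, 0, 0, 0, 0.2, 0, 0, 0, 0, 0, 0, 0.2])

```text
t: 59.63
tcp_pos: [0.4911, 0.0513, 0.0917]
tool_rot: [0.661, 0.751, -0.001, -0.001]
force: [-0.4, -0.7, 0.4]
finger_gap: 0.595
gripper_force: 0.0
```

```bash
python3 - <<'E'
from h import *
s=manip.sense();print(s['tcp_pos'],s['force'])
patch(50)
E
```

```text
[0.49108244 0.05133476 0.09166596] [-0.39294518 -0.65989536  0.43171859]
50    -8  78 111 129 128 127 127 126 127 127 130 132 108  87  60  42  74  78  45  32  35  46  45  34  31  48  71  90 110 120  93  65  96 116 127 132 134 119  84  63
50    -4  69  72 101 123 125 127 128 127 127 129 127 118 121 114 105 103 109  95  68  89  66  52  86 108 116 125 136 128  94  60  67  94 117 127 131 106  69  61  61
50     0  65  71  82  97 106 115 119 127 130 130 126 101  85 102 126 131 132 128 124 115  68  73 119 128 127 134 126  97  61  56  72  90 120 127  95  64  60  60  61
50     4  69  72  79  90  97  99 103 115 127 131 124  98  65  71 107 123 113 111 111  82  57  74  83  78  89  99  91  68  57  57  64 101 110  85  58  60  61  62  62
50     8  69  72  79  91  99 100 103 105 111 125 121  90  63  59  69  65  53  40  39  44  56  56  43  36  34  48  57  58  57  57  66  88  63  60  61  61  62  62  63
```

Request:
servo_tool(commands=[0, 0, 0.015, 0, 0, 0, 0.2, 0, 0, 0.015, 0, 0, 0, 0.2, 0, 0, 0, 0, 0, 0, 0.2, 0, 0, 0, 0, 0, 0, 0.2, 0, 0.014, 0, 0, 0, 0, 0.2, 0, 0.014, 0, 0, 0, 0, 0.2, 0, 0.014, 0, 0, 0, 0, 0.2, 0, 0.012, 0, 0, 0, 0, 0.2, 0, 0, 0, 0, 0, 0, 0.2, 0, 0, 0, 0, 0, 0, 0.2, 0, 0, 0, 0, 0, 0, 0.2])

```text
t: 60.6
tcp_pos: [0.517, 0.0549, 0.0765]
tool_rot: [0.661, 0.751, -0.002, -0.002]
force: [-0.5, -0.0, -0.5]
finger_gap: 0.598
gripper_force: 0.0
```

Request:
servo_tool(commands=[0, 0, -0.03, 0, 0, 0, 0.2, 0, -0.028, 0, 0, 0, 0, 0.2, 0, -0.026, 0, 0, 0, 0, 0.2, 0, 0, 0, 0, 0, 0, 0.2, 0, 0, 0, 0, 0, 0, 0.2, 0, 0, 0, 0, 0, 0, 0.2])

```text
t: 61.1
tcp_pos: [0.4911, 0.0513, 0.0916]
tool_rot: [0.661, 0.751, -0.001, -0.001]
force: [0.7, -0.6, 0.1]
finger_gap: 0.599
gripper_force: 0.0
```

```bash
python3 - <<'E'
from h import *
s=manip.sense();print(s['tcp_pos'],s['force'])
patch(50)
E
```

```text
[0.49105604 0.05134208 0.09163831] [ 0.71091959 -0.58671344  0.06235648]
50    -8  79 112 129 129 127 126 126 126 127 128 125 112  88  61  43  74  79  49  29  34  45  46  33  33  50  72  92 110 120  93  65  96 115 127 132 133 119  84  63
50    -4  68  68  94 119 128 128 128 128 129 123 120 146 142 114  93 102 109  94  70  90  67  54  84 108 115 125 135 128  93  60  69  95 118 126 131 107  69  60  61
50     0  66  65  66  80 111 122 127 129 129 118 102 121 115  89  93 123 133 128 124 114  69  73 121 129 130 135 127  96  58  56  72  90 119 128  96  66  60  61  62
50     4  70  68  67  76  94 107 110 117 130 122  92  81  80  60  65 100 113 113 110  83  57  74  84  86  95 101  91  68  58  58  64 100 111  88  60  60  62  62  62
50     8  69  69  70  78  94 106 108 102 120 122  91  87  83  60  55  60  56  44  40  43  56  55  44  36  33  49  57  58  59  57  66  89  64  60  61  62  63  61  62
```

Request:
servo_tool(commands=[0, 0, 0.013, 0, 0, 0, 0.2, 0, 0, 0.013, 0, 0, 0, 0.2, 0, 0, 0, 0, 0, 0, 0.2, 0, 0, 0, 0, 0, 0, 0.2, 0, 0, 0, 0, 0, 0, 0.2, 0, 0.012, 0, 0, 0, 0, 0.2, 0, 0.012, 0, 0, 0, 0, 0.2, 0, 0, 0, 0, 0, 0, 0.2, 0, 0, 0, 0, 0, 0, 0.2])

```text
t: 61.9
tcp_pos: [0.5025, 0.053, 0.0785]
tool_rot: [0.66, 0.751, -0.002, -0.002]
force: [-1.5, -0.1, 0.5]
finger_gap: 0.603
gripper_force: 0.5
```

Request:
servo_tool(commands=[0, 0, 0.004, 0, 0, 0, 0.2, 0, 0, 0, 0, 0, 0, 0.2, 0, 0.011, 0, 0, 0, 0, 0.2, 0, 0.011, 0, 0, 0, 0, 0.2, 0, 0.009, 0, 0, 0, 0, 0.2, 0, 0, 0, 0, 0, 0, 0.2, 0, 0, 0, 0, 0, 0, 0.2])

```text
t: 62.48
tcp_pos: [0.5185, 0.055, 0.0765]
tool_rot: [0.661, 0.751, -0.001, -0.001]
force: [0.3, -1.0, 0.7]
finger_gap: 0.602
gripper_force: 0.0
```

Request:
servo_tool(commands=[0, 0, -0.03, 0, 0, 0, 0.2, 0, 0, -0.06, 0, 0, 0, 0.2, 0, -0.03, -0.06, 0, 0, 0, 0.2, 0.07, -0.03, 0, 0, 0, 0, 0.2, 0.08, 0, 0, 0, 0, 0, 0.2, 0.08, 0, 0, 0, 0, 0, 0.2, 0.08, 0, 0, 0, 0, 0, 0.2, 0.07, 0, 0, 0, 0, 0, 0.2, 0, 0, 0, 0, 0, 0, 0.2, 0, 0, 0, 0, 0, 0, 0.2])

```text
t: 63.32
tcp_pos: [0.4632, 0.2413, 0.1517]
tool_rot: [0.659, 0.752, -0.002, -0.002]
force: [-0.8, -1.7, 0.3]
finger_gap: 0.605
gripper_force: 0.0
```

```bash
python3 - <<'E'
from h import *
s=manip.sense();print(s['tcp_pos'],s['force'],s['t'])
for w in(50,0,-50): patch(w)
strips(); carside()
p=snap("top");d=manip.silhouettes(p,"carrier")[0];print(fitbox([(p,d["pixels"])],box(.192,.108,0,.054),CAR))
p=snap("side")
for q in manip.silhouettes(p,"board1"): print(q["box"],round(q["conf"],2),q["pixels"].sum())
for x in(-.076,-.038,0,.038):
    h=cv2.boundingRect(proj(p,pose(CAR,box(.008,.076,.05,.078,x))).astype(np.float32));print(x,h)
E
```

```text
[0.46317088 0.24128884 0.15173445] [-0.75792793 -1.71192631  0.29980318] 63.3167
50    -8  43  42  43  44  43  42  42  41  46  52  55  53  53  51  50  52  54  39  35  37  37  37  36  34  36  36  36  32  36  34  33  31  33  33  36  37  33  34  35
50    -4  41  43  42  42  43  43  43  42  44  51  53  53  52  55  63  79  99  84  40  34  36  38  35  35  37  36  37  37  33  33  33  31  32  36  37  34  34  34  35
50     0  42  41  41  43  42  42  42  41  45  50  53  52  52  64  98 127 139 126  69  36  36  36  35  35  34  36  36  35  37  34  31  32  35  38  37  33  34  35  36
50     4  41  43  42  41  44  42  42  40  44  51  52  50  50  60 102 120 123 111  77  47  35  35  36  36  35  36  36  38  36  34  32  34  37  37  33  34  35  35  35
50     8  42  42  43  42  44  42  41  43  42  51  55  54  52  61  70  65  64  51  62  82  54  35  33  35  37  35  36  34  34  36  34  36  36  35  34  34  35  37  36
0    -8  53  50  44  39  42  87 128 133 135 128 112  92  58  47  31  29  30  29  47  70  71  46  32  33  34  34  32  33  34  33  34  32  32  33  32  32  34  35  32
0    -4  54  54  53  47  39  4
[... 1839 characters left out ...]
 [ 27.9 220.2] [ 11 203  38  31 605]
blob [250.6 211.6] [244 209  14   6  54]
blob [317.1 246.2] [312 243  11   8  62]
blob [ 64.6 266.7] [ 54 257  17  23  57]
blob [ 43.7 272.1] [ 39 260  14  21  51]
blob [ 87.6 306.6] [ 76 287  25  39 221]
carrier fit [array([ 0.5028, -0.2053, -0.2107]), np.float64(0.5854)] [275.4, 129.6, 48.8, 45.2] 0.85
(array([ 0.50075216, -0.20410837, -0.14006862]), np.float64(0.1865691141886595))
[271.7, 126.3, 56.1, 50.7] 0.64 1407
[275.6, 124.6, 14.2, 21.4] 0.63 147
[289.5, 129.8, 15.2, 24.7] 0.47 173
[306.0, 136.3, 13.0, 18.5] 0.43 125
[270.7, 120.1, 6.0, 17.6] 0.37 91
-0.076 (304, 130, 15, 27)
-0.038 (289, 127, 15, 26)
0 (275, 124, 15, 26)
0.038 (261, 121, 15, 26)
```

Request:
servo_tool(commands=[0.05, 0, -0.06, 0, 0, 0, 0.2, 0.08, 0, -0.04, 0, 0, 0, 0.2, 0.08, 0, 0, 0, 0, 0, 0.2, 0.08, 0, 0, 0, 0, 0, 0.2, 0.08, 0, 0, 0, 0, 0, 0.2, 0.08, -0.02, 0, 0, 0, 0, 0.2, 0.06, -0.04, 0, 0, 0, 0, 0.2, 0.03, 0, 0, 0, 0, 0, 0.2, 0, 0, 0, 0, 0, 0, 0.2, 0, 0, 0, 0, 0, 0, 0.2])

```text
t: 64.65
tcp_pos: [0.3999, 0.5011, 0.2004]
tool_rot: [0.66, 0.751, -0.002, -0.002]
force: [-0.4, 0.1, 0.1]
finger_gap: 0.605
gripper_force: 0.0
```

```bash
python3 - <<'E'
from h import *
s=manip.sense();print(s['tcp_pos'],s['force'],s['t'])
for w in(50,0,-50): patch(w)
strips()
P={n:snap(n) for n in("side","top")}
for n,p in P.items():
    for q in manip.silhouettes(p,"board1"): print(n,q["box"],round(q["conf"],2),q["pixels"].sum())
E
```

```text
[0.39991625 0.50109767 0.20038774] [-0.43779798  0.06630814  0.14262511] 64.65
50    -8  42  41  41  40  40  40  40  40  39  38  39  38  37  39  39  37  37  36  34  37  37  37  36  37  37  37  36  37  37  37  35  36  38  38  37  36  37  36  36
50    -4  41  42  42  41  41  41  40  40  39  39  38  39  37  39  38  37  37  37  37  36  36  38  38  37  36  36  36  37  36  35  36  37  38  38  36  36  35  36  36
50     0  42  42  42  42  41  40  41  39  40  38  38  40  38  38  39  38  36  37  39  37  38  38  37  37  37  37  37  36  38  36  37  36  37  35  36  36  36  35  34
50     4  43  41  44  42  41  39  39  38  41  40  39  38  38  39  40  36  41  39  38  37  37  38  37  37  38  37  35  38  36  38  34  36  37  35  35  36  35  36  36
50     8  42  42  39  42  42  40  40  40  41  39  37  39  39  39  37  37  38  38  39  36  36  37  38  38  36  37  38  35  36  37  37  37  33  35  35  35  37  36  37
0    -8  64  59  48  38  41  41  39  41  40  39  39  39  40  40  38  41  41  41  42  43  41  37  41  39  38  36  37  42  49  54  60  67  66  55  49  56  66  66  61
0    -4  59  61  55  43  40  41 
[... 1405 characters left out ...]
  46  44  42  41  49  60  77  79  70  59  54  56
blob [119.4  46.5] [  74    0   90  122 7251]
blob [190.3   0.4] [172   0  33   3  48]
blob [12.3 78.4] [ 0 77 27  4 52]
blob [66.1 87.7] [ 41  77  47  21 521]
blob [120.  172.7] [ 94 150  57  50 324]
blob [445.9 207.6] [ 425  189   56   45 1481]
blob [ 28.  219.9] [ 11 203  38  32 635]
blob [455.8 283.1] [ 427  238   83   75 2344]
blob [317.2 246.4] [312 243  12   8  68]
blob [ 54.2 269.5] [ 38 256  33  25 145]
blob [279.7 287.7] [274 275  16  35 268]
blob [ 87.6 307.3] [ 75 287  26  40 275]
top [308.6, 192.3, 19.7, 4.3] 0.7 83
top [304.6, 218.7, 28.3, 4.4] 0.64 140
top [307.1, 203.4, 26.6, 6.5] 0.59 106
top [303.7, 177.4, 31.3, 6.4] 0.57 139
```

Request:
servo_tool(commands=[0.04, -0.06, 0, 0, 0, 0, 0.2, 0.04, -0.062, 0, 0, 0, 0, 0.2, 0.04, -0.062, 0, 0, 0, 0, 0.2, 0.04, -0.062, 0, 0, 0, 0, 0.2, 0.04, -0.062, 0, 0, 0, 0, 0.2, 0.03, -0.062, 0, 0, 0, 0, 0.2, 0.03, -0.062, 0, 0, 0, 0, 0.2, 0.03, -0.062, 0, 0, 0, 0, 0.2, 0, 0, 0, 0, 0, 0, 0.2, 0, 0, 0, 0, 0, 0, 0.2])

```text
t: 65.88
tcp_pos: [0.1352, 0.6135, 0.2023]
tool_rot: [0.659, 0.752, -0.002, -0.002]
force: [0.7, 0.2, -0.0]
finger_gap: 0.599
gripper_force: 0.0
```

```bash
python3 - <<'E'
from h import *
s=manip.sense();print(s['tcp_pos'],s['force'],s['t'])
for w in(50,0,-50): patch(w)
strips()
P={n:snap(n) for n in("side","top")}; it=[]
for n,p in P.items():
    for q in manip.silhouettes(p,"board1"): print(n,q["box"],round(q["conf"],2),q["pixels"].sum())
    it.append((p,manip.silhouettes(p,"carrier")[0]["pixels"]))
    h=[proj(p,pose(CAR,np.array([[x,.038,.078],[x,-.038,.078]]))).round(1).tolist() for x in(-.076,-.038,0,.038)]; print(h)
E
```

```text
[0.13515452 0.61348251 0.20227907] [ 0.65623042  0.20265921 -0.0297311 ] 65.8833
50    -8  74 101 118 118 117 117 117 117 117 119 121 101  82  58  38  43  44  36  37  62  91  98  67  43  48  67  85 102 114 112 100 103 110 118 122 123 117 110 106
50    -4  65  64  86 109 118 118 118 118 118 119 118 111 113 106  96  90  93  83  63 103 158 158 100  96 106 115 124 118 101  91  92 102 114 119 121 113 107 105 104
50     0  62  62  63  75 103 113 116 118 118 119 116 109  96  96 117 123 122 116  97 107 161 156 112 115 119 124 117  98  85  90  98 103 116 118 109 105 104 104 106
50     4  64  63  62  72  87  99 102 108 118 119 113 105  90  77  99 105 109  99  85  96 164 155 109  84  87  92  88  89  87  95  97 114 112 106 103 104 105 105 106
50     8  65  64  65  73  88  97 100  93 110 119 116 103  90  75  67  61  60  49  56  94 152 149  94  47  35  49  78  89  89  95  95  99  96 102 105 105 104 106 100
0    -8  71 103 121 116 118 117 116 116 118 113 100  82  54  45  33  33  34  35  47  62  92  95  82  56  41  54  67  93 119 118  99 101 109 117 122 122 122 117 110
0    -4  61  59  92 114 119 11
[... 1858 characters left out ...]
 243  10   7  52]
blob [464.4 288.8] [ 429  257   83   55 2116]
blob [ 87.6 305.9] [ 76 288  24  38 176]
side [279.1, 123.6, 9.7, 25.6] 0.62 156
side [304.8, 134.9, 14.9, 21.7] 0.56 148
side [264.1, 123.5, 12.3, 23.0] 0.47 154
side [288.0, 131.2, 15.2, 23.5] 0.46 163
side [260.9, 163.7, 31.5, 17.1] 0.17 320
[[[306.9, 146.3], [316.8, 130.6]], [[291.8, 142.9], [302.3, 127.5]], [[277.0, 139.6], [288.1, 124.6]], [[262.6, 136.4], [274.3, 121.7]]]
top [310.0, 192.0, 20.1, 4.3] 0.66 79
top [303.3, 179.3, 31.4, 6.6] 0.63 166
top [218.5, 190.5, 62.8, 45.3] 0.57 1924
[[[303.3, 217.6], [329.9, 219.5]], [[304.0, 204.6], [330.4, 206.4]], [[304.6, 191.6], [330.9, 193.5]], [[305.2, 178.9], [331.3, 180.7]]]
```

All four boards' strips match the seated positions and heights within about 1.5 px. All three wheels show the white line at the top.

```bash
python3 -c "
from station import manip
print(manip.sign_off())"
```

```text
the job is handed in; nothing more can be done
None
```

The job is handed in: all four boards that were in the rack now stand on the carrier floor in slots 0–3, and the camera showed all three thumbwheels at zero; board 1 tilted when the carrier was knocked mid-run, so I regripped and reseated it.

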